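Put the rinsed bottle caps in to dry

TASK

Draw the tray out of the drying cabinet by its grip, empty the beaker of caps into it by tipping the beaker over the tray, and then stand the beaker upright on the rubber mat. Put the caps that lie loose on the bench into the tray as well, and only when the beaker is standing again and every cap is in the tray, slide the loaded tray back under the cabinet's canopy until it is fully home. Do not shift the bottles and the other things on the bench.

Things in the scene. Friction and masses are not known exactly. Their poses are not given: they have to be found in the camera images.
- dryer: low white drying cabinet fixed on the bench, 185 mm deep (its x), 190 mm wide (y), 125 mm high, origin under its centre; its x axis points from the mouth to the back. An open bay 138 mm wide and 75 mm high under a canopy opens on its -x face and is 160 mm deep, ending at a back stop
- dryer_mouth (a point): middle of the bay's mouth, on the bench, 92.5 mm from the cabinet's centre along its -x. Two guide rails, 20 mm high, 10 mm wide and 138 mm apart, carry the bay's side walls on for 60 mm in front of the mouth
- dryer_home (a point): point on the bench in the bay where the tray's origin lies when the tray is fully home against the back stop (12.5 mm to the mouth's side of the cabinet's centre)
- tray: loose open aluminium tray, 160 mm long (x), 130 mm wide (y), walls 35 mm high and 4 mm thick, 350 g, origin under its centre; it starts home in the cabinet's bay with its x axis along the cabinet's x, and slides on the bench with 4 mm of play to each bay wall and rail. A flat arm holds an upright black grip block in front of its -x wall
- tray_grip (a point): point to grip on the tray's upright grip block: 145 mm from the tray's origin along its -x, 40 mm up. The block is 24 mm along x, 16 mm along y, from 8 to 58 mm high; pinch it across y from above. With the tray home the block stands 65 mm in front of the cabinet's face
- beaker: flared steel beaker with one handle, starts upright on the bench with 4 or 5 caps in it; 80 mm high, outer radius 36 mm at the base and 52 mm at the rim, wall 4 mm, floor 5 mm thick, 240 g; origin under its centre, z up its axis; handle on its +x side
- beaker_grip (a point): point to grip on the beaker's handle, 75 mm from its axis along its +x and 52 mm up. The handle is an upright black bar 14 mm thick (across y), 18 mm wide (along x), from 18 to 74 mm high, held off the wall by two thin steel struts; pinch it across y
- mat: thin square rubber mat, 140 x 140 x 3 mm, fixed on the bench, origin under its centre
- cap1: black plastic screw cap of a bottle, a short solid cylinder 26 mm in diameter and 16 mm high, 12 g; origin at its middle, z along its axis; starts inside the beaker
- cap2: black plastic screw cap of a bottle, a short solid cylinder 26 mm in diameter and 16 mm high, 12 g; origin at its middle, z along its axis; starts inside the beaker
- cap3: black plastic screw cap of a bottle, a short solid cylinder 26 mm in diameter and 16 mm high, 12 g; origin at its middle, z along its axis; starts inside the beaker
- cap4: black plastic screw cap of a bottle, a short solid cylinder 26 mm in diameter and 16 mm high, 12 g; origin at its middle, z along its axis; starts inside the beaker (may be absent)
- cap5: black plastic screw cap of a bottle, a short solid cylinder 26 mm in diameter and 16 mm high, 12 g; origin at its middle, z along its axis; starts inside the beaker (may be absent)
- cap6: black plastic screw cap of a bottle, a short solid cylinder 26 mm in diameter and 16 mm high, 12 g; origin at its middle, z along its axis; starts loose on the bench (may be absent)
- cap7: black plastic screw cap of a bottle, a short solid cylinder 26 mm in diameter and 16 mm high, 12 g; origin at its middle, z along its axis; starts loose on the bench (may be absent)
- cap8: black plastic screw cap of a bottle, a short solid cylinder 26 mm in diameter and 16 mm high, 12 g; origin at its middle, z along its axis; starts loose on the bench (may be absent)
- cap9: black plastic screw cap of a bottle, a short solid cylinder 26 mm in diameter and 16 mm high, 12 g; origin at its middle, z along its axis; starts loose on the bench (may be absent)
- bottle1: amber bottle, radius 30, height 140 mm, on the left; a bystander, to be left where it is
- bottle2: amber bottle, radius 30, height 140 mm, on the right; a bystander, to be left where it is
- wellplate: flat white well plate 85 x 127 x 14 mm, far right; a bystander, to be left where it is
- dish: glass dish, radius 45, height 14 mm, left of the loose caps; a bystander, to be left where it is
- timer: small grey bench timer 55 x 70 x 22 mm, on the far side; a bystander, to be left where it is
- spatula: steel spatula 180 mm long lying near the robot, on the right; a bystander, to be left where it is

How it is judged:
By the outcome, as a careful person would: the job done as asked, in the order asked, and still so for the second after the job is handed in, with the robot touching nothing.
Of cap4, cap5 only 1 to 2 are there at a start; the rules pass over those that are not, and their reading is None.
Of cap6, cap7, cap8, cap9 only 2 to 4 are there at a start; the rules pass over those that are not, and their reading is None.
At some moment in a run one of cap6, cap7, cap8, cap9, beaker may be knocked a few centimetres aside while the robot is not near it.
It also fails if it takes over 210 s, if anything falls off the work surface, if the arm or the gripper's body presses on something with over 40 N, if the wrist force passes 120 N, or if a joint passes its speed limit or range.

ROBOT

A 7-joint arm with a two-finger parallel gripper is mounted at the origin on the work surface. World frame = base frame: x ahead of the robot, y to its left, z up, the work surface at z = 0. Lengths are in mm, angles in rad, forces in N, time in s.
With the tool pointing down it reaches from about 400 to 875 mm from the base axis. Payload 4.4 kg.
Tool frame: the origin (TCP) lies on the centre line of the jaws, within the pads' length; the fingertips stand 14 mm ahead of it and the grasp point (between the pads) lies 5 mm behind it (tips_ahead is the distance from the TCP to the fingertips, in mm); z points along the fingers, y is the line along which they close (so a half turn about z gives the same grasp; the last joint's range is limited). The gripper opens to 85 mm and grips with 20 to 120 N. Pads are 22 mm wide; open, the fingers measure 114 mm over their backs; the gripper's body (76 mm by 85 mm) begins 54 mm behind the grasp point. The pads swing forward as they close: fully open they stand 13 mm farther back than shut.
Start: joints at [1.245, 0.628, 0.038, 1.517, -0.027, 0.996, -0.02], TCP at [167.004, -628.194, 245.313] pointing down, gripper open.
Joint ranges: [-3.06, 3.06], [-0.37, 2.12], [-1.25, 1.32], [0.18, 2.47], [-1.1, 4.24], [0.23, 1.98], [-2.94, 2.94]. Speed limits (rad/s): [2.57, 2.57, 3.14, 3.14, 3.14, 3.14, 3.14].

INTERFACE

Orientations are given as [roll, pitch, yaw] about the fixed x, y, z axes, in that order (R = Rz(yaw) Ry(pitch) Rx(roll)).
In Python, from cell import * gives the robot as it stands.
- The arm moves only by the tool move_arm, never from a script. Its argument "rows" is text: rows parted by semicolons, each of 7 numbers parted by spaces: the shift along the tool's x, y, z scaled (see below), then the turn, a rotation vector about the tool's x, y, z scaled (see below), then the closure, from -1 (fully open) to 1 (shut). A call has 1 to 12 rows; each row is the pose to reach, as a shift and turn from the pose commanded when the call began, along the tool's axes at that moment; what a row does not reach only later rows make up. The controller multiplies each number of a shift by 0.3 m and each number of a turn by pi/2 rad. A row lasts 1/12 s, in which the tool goes at most 41.7 mm and 7.16 degrees, less where a joint would pass 70% of its speed; a pose out of reach is approached as far as the arm can. A call with a number of a shift or a turn outside -1 to 1 is refused whole. A call with a gripper value outside its range is refused whole. The fingers move at their own pace and stop on an object; the grip force is fixed at half the most. Time passes only in rows, so rows that repeat a pose let the fingers close. It gives the time, the measured TCP pose, the force, the opening and the grip force at its end, in the units of the state.
- read_state(): the state, without advancing time (a new reading comes with each control period).
- get_image(name): name is "scene" or "side" or "wrist"; returns a dict with "img" (420x560x3 uint8, red, green, blue), "vfov" (degrees; the focal length in pixels is half the picture's height over the tangent of half this angle, whatever the lens; pixels are square), "cx", "cy" (the principal point, pixels), "extrinsics" (4x4, takes a point from camera to world coordinates); the wrist camera has in their place "T_tool_cam" (4x4, takes a point from camera to tool coordinates, whose origin is the TCP and whose axes are the flange's). Camera axes: x right, y up, looking along -z (the intrinsics and any distortion apply to the point x, -y, -z); pixel columns grow to the right and rows downward; lengths in mm; the calibration is good to about 2 mm. A picture is of the moment at which its call begins: read the wrist's pose just before it. There is no depth.
- finish_job(): hands the job in; it is judged then, once.
The state is a dict: "clock": time; "qpos": joint angles; "qd": joint speeds; "tau": joint torques, N m; "eef_pos": TCP position; "tool_rot": TCP orientation; "force": force on the tool from outside, world axes, zero at the start; "torque": the same for the moment, N m; "width": finger opening in mm; "gripper_force": force on a finger pad.
Only numpy, scipy, OpenCV 4.12 (cv2) and the standard library are available. Lean on these libraries where they do the work, as an engineer would, in place of code of your own. Each camera call takes 0.05 s, during which the arm holds its last target. There are 200 camera calls.

## Working session

There is one attempt and no reset: what is moved stays moved. The work goes in short steps, Python scripts to look and compute and a tool call to move; the robot and the scene stay as the last step left them, time stands still between calls to the robot, and variables do not carry over. Pictures are saved under pics/ and viewed, at most 14 in all, crops included, and the job is handed in when it is done.

Besides the shell and the picture viewer there is one more tool, called after "Emit:" by a JSON object that holds its "op" and its "data". move_arm: Moves the arm, as the interface text tells. Its arguments: {"type":"object","properties":{"rows":{"type":"string"}},"required":["rows"]}

```bash
mkdir -p pics; ls; cat > h.py <<'E'
from cell import *
import numpy as np, cv2
from scipy.spatial.transform import Rotation as Ro
def cam(name,save=None):
    s=read_state(); d=get_image(name)
    if 'extrinsics' in d: T=np.array(d['extrinsics'])
    else:
        A=np.eye(4);A[:3,3]=s['eef_pos'];A[:3,:3]=Ro.from_euler('xyz',s['tool_rot']).as_matrix()
        T=A@np.array(d['T_tool_cam'])
    f=d['img'].shape[0]/2/np.tan(np.radians(d['vfov'])/2)
    if save: cv2.imwrite('pics/'+save,d['img'][:,:,::-1])
    return d,T,f
def ray(d,T,f,u,v):
    p=np.array([[[u,v]]],float);K=np.array([[f,0,d['cx']],[0,f,d['cy']],[0,0,1.]])
    D=d.get('distortion'); D=None if D is None else np.array(D,float)
    x,y=cv2.undistortPoints(p,K,D)[0,0]
    return T[:3,3],T[:3,:3]@np.array([x,-y,-1])
def at(d,T,f,u,v,z):
    o,r=ray(d,T,f,u,v); return o+r*(z-o[2])/r[2]
def px(d,T,f,P):
    q=T[:3,:3].T@(np.array(P)-T[:3,3]); return d['cx']+f*q[0]/-q[2], d['cy']+f*-q[1]/-q[2]
E
python3 - <<'E'
from h import *
s=read_state();print(s)
for n in('scene','side','wrist'):
    d,T,f=cam(n,n+'0.png');print(n,{k:v for k,v in d.items() if k!='img'},f)
E
```

```text
pics
{'clock': 0.0, 'qpos': array([ 1.2451965 ,  0.62933247,  0.03840082,  1.51836472, -0.0270092 ,
        0.99628708, -0.01997446]), 'qd': array([ 0.00015224,  0.00046715, -0.00041915, -0.00023492,  0.0001519 ,
        0.00043231, -0.00031525]), 'tau': array([ 5.05812768e-04, -5.63410807e+01,  1.22610256e+00, -1.93440092e+01,
        1.09493229e-02,  1.05932675e-02,  2.77607262e-05]), 'eef_pos': array([ 166.87841814, -627.59992688,  244.39820383]), 'tool_rot': array([-3.13971743e+00, -8.00428919e-06,  2.59853698e-01]), 'force': array([-0.09283729, -0.13463823,  0.20869311]), 'torque': array([-0.03393584, -0.02453066, -0.01568009]), 'gripper_force': 0.0, 'width': 85.26560060488079}
scene {'vfov': 50.84095748312903, 'cx': 281.3492735154656, 'cy': 210.62047969446087, 'extrinsics': array([[-8.60945109e-01, -3.63111742e-01,  3.56263080e-01,
         1.08993855e+03],
       [ 5.08605619e-01, -6.27773424e-01,  5.89254489e-01,
         8.69512850e+02],
       [ 9.68726934e-03,  6.88513174e-01,  7.25159131e-01,
         1.13670044e+03],
       [ 0.00000000e+00,  0.00000000e+00,  0.00000000e
[... 267 characters left out ...]
874e-01, -6.46034930e-01,
        -8.76982472e+02],
       [ 1.58071235e-02,  6.47597680e-01,  7.61818469e-01,
         1.10246375e+03],
       [ 0.00000000e+00,  0.00000000e+00,  0.00000000e+00,
         1.00000000e+00]])} 427.4568185706156
wrist {'vfov': 67.70003087087022, 'cx': 278.1637285921819, 'cy': 212.90508792764223, 'T_tool_cam': array([[-7.81348640e-04,  9.58810061e-01,  2.84046927e-01,
         7.23377142e+01],
       [ 9.99999578e-01,  8.86491996e-04, -2.41611960e-04,
         4.13588150e-02],
       [-4.83465305e-04,  2.84046618e-01, -9.58810349e-01,
        -1.26934591e+02],
       [ 0.00000000e+00,  0.00000000e+00,  0.00000000e+00,
         1.00000000e+00]])} 313.1026609915924
```

View pics/scene0.png

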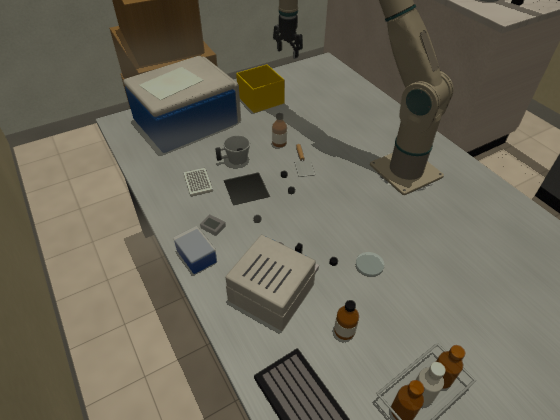

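View pics/side0.png

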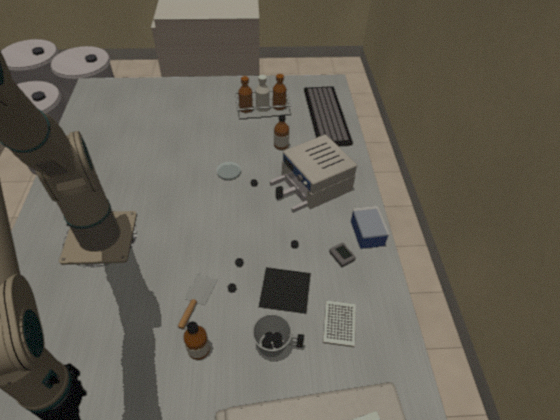

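The views show the dryer with its grip at side (280,192), and loose caps at side (254,183), (239,262), (232,288) and (295,244). The beaker is at (272,335) with its handle at (300,341), and the mat at (285,290). Next I'll measure them.

```bash
python3 - <<'E'
from h import *
d,T,f=cam('side');d2,T2,f2=cam('scene')
def blob(d,u,v,r=11,th=45):
    g=d['img'].max(2); m=(g<th).astype(np.uint8); n,l,s,c=cv2.connectedComponentsWithStats(m)
    k=[i for i in range(1,n) if np.hypot(*(c[i]-[u,v]))<r and s[i][4]>8]
    return [(c[i].round(1),s[i].tolist()) for i in k]
for nm,z,a,b in [('c1',8,(254,183),(334,261)),('c2',8,(239,262),(291,190)),('c3',8,(232,288),(284,174)),('c4',8,(295,244),(257,219)),('mat',3,(285,290),(246,188)),('handle',46,(300,341),(219,155)),('grip',35,(280,192),(299,248))]:
    A=blob(d,*a);B=blob(d2,*b)
    print(nm,[(at(d,T,f,*c,z)[:2].round(),s) for c,s in A],[(at(d2,T2,f2,*c,z)[:2].round(),s) for c,s in B])
I=d['img'][130:360,180:370][:,:,::-1]; I=cv2.resize(I,None,fx=3.2,fy=2.6,interpolation=cv2.INTER_CUBIC)
I=cv2.convertScaleAbs(I,alpha=1.6); cv2.imwrite('pics/z1.png',I)
E
```

```text
c1 [(array([504., 222.]), [252, 180, 5, 6, 25])] [(array([506., 225.]), [330, 257, 7, 9, 51])]
c2 [(array([ 450., -121.]), [236, 259, 7, 7, 38])] [(array([ 453., -120.]), [288, 187, 7, 7, 36])]
c3 [(array([ 429., -212.]), [229, 284, 7, 8, 41])] [(array([ 431., -209.]), [281, 171, 6, 7, 36])]
c4 [(array([627., -59.]), [292, 241, 6, 7, 33])] [(array([632., -49.]), [254, 219, 6, 4, 14])]
mat [(array([ 585., -224.]), [260, 268, 50, 45, 1685])] [(array([ 583., -221.]), [224, 173, 45, 27, 808])]
handle [(array([ 610., -403.]), [297, 335, 6, 12, 61])] [(array([ 613., -399.]), [216, 149, 6, 11, 45])]
grip [(array([590., 145.]), [276, 187, 7, 12, 58])] [(array([585., 143.]), [295, 244, 7, 9, 48])]
```

View pics/z1.png

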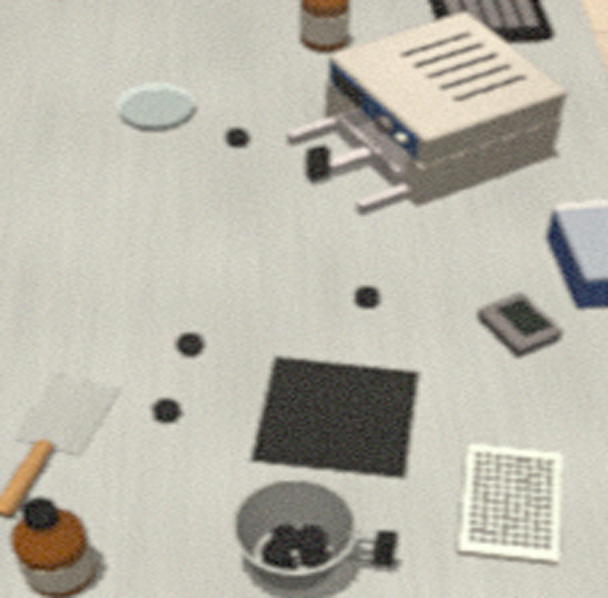

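The zoom shows the dryer facing the robot, turned roughly 20°, with rail ends at zoom (290,137) and (360,207). There are four loose caps, and the beaker handle is on its far side. Next: the dryer's yaw and the beaker's axis.

```bash
cat >> h.py <<'E'
def Rdown(yaw): return Ro.from_euler('xyz',[np.pi,0,yaw])
def go(p,R):
    "numbers for one move from the measured pose to world pose p,R"
    s=read_state();A=Ro.from_euler('xyz',s['tool_rot'])
    t=A.inv().apply(np.array(p)-s['eef_pos'])/300; w=(A.inv()*R).as_rotvec()/(np.pi/2)
    n=max(np.linalg.norm(t)*300/41.7,np.linalg.norm(w)*90/7.16)
    print('go',t.round(4),w.round(4),'rows',round(n,1),'clock',round(s['clock'],1))
E
python3 - <<'E'
from h import *
d,T,f=cam('side')
z=lambda u,v:(180+(u+.5)/3.2-.5,130+(v+.5)/2.6-.5)
for n,u,v,h in [('railA',290,137,12),('railB',360,207,12),('armroot',375,153,10),('roofFL',331,62,125),('roofBL',455,14,125),('roofBR',565,95,125),('roofFR',418,152,125),('beakL',237,525,80),('beakR',355,525,80),('beakT',295,483,80),('beakB',295,575,80)]:
    print(n,at(d,T,f,*z(u,v),h).round())
E
```

```text
railA [564. 218.  12.]
railB [632.  85.  12.]
armroot [657. 185.  10.]
roofFL [608. 243. 125.]
roofBL [755. 338. 125.]
roofBR [850. 170. 125.]
roofFR [684.  74. 125.]
beakL [ 491. -388.   80.]
beakR [ 585. -392.   80.]
beakT [ 540. -345.   80.]
beakB [ 535. -441.   80.]
```

Emit:
{"op": "move_arm", "data": {"rows": "0.896 -0.969 0 0 0 -0.89 -1;0.896 -0.969 0 0 0 -0.89 -1;0.896 -0.969 0 0 0 -0.89 -1;0.896 -0.969 0 0 0 -0.89 -1;0.896 -0.969 0 0 0 -0.89 -1;0.896 -0.969 0 0 0 -0.89 -1;0.896 -0.969 0 0 0 -0.89 -1;0.896 -0.969 0 0 0 -0.89 -1;0.896 -0.969 0 0 0 -0.89 -1;0.896 -0.969 0 0 0 -0.89 -1;0.896 -0.969 0 0 0 -0.89 -1;0.896 -0.969 0 0 0 -0.89 -1"}}

```text
clock: 1.3
eef_pos: [353.0, -276.8, 245.6]
tool_rot: [3.141, 0.0, 1.665]
force: [-0.5, -0.2, 0.5]
width: 85.5
gripper_force: 0.0
```

```bash
python3 - <<'E'
from h import *
s=read_state();print(s['clock'],s['qpos'].round(3),s['eef_pos'].round(1),s['tool_rot'].round(3),s['force'])
go([560,130,230],Rdown(np.radians(208)))
E
```

```text
1.3 [ 0.895  0.364 -0.389  2.045  0.195  0.767  0.483] [ 353.  -276.8  245.6] [3.141 0.    1.665] [-0.47083364 -0.20677498  0.52542609]
go [1.2849 0.8149 0.0524] [ 2.0000e-04  5.0000e-04 -1.2509e+00] rows 15.7 clock 1.3
```

Emit:
{"op": "move_arm", "data": {"rows": "0.65 0.4 0.03 0 0 -0.63 -1;0.65 0.4 0.03 0 0 -0.63 -1;0.65 0.4 0.03 0 0 -0.63 -1;0.65 0.4 0.03 0 0 -0.63 -1;0.65 0.4 0.03 0 0 -0.63 -1;0.65 0.4 0.03 0 0 -0.63 -1;0.65 0.4 0.03 0 0 -0.63 -1;0.65 0.4 0.03 0 0 -0.63 -1;0.65 0.4 0.03 0 0 -0.63 -1"}}

```text
clock: 2.05
eef_pos: [454.8, -74.1, 236.0]
tool_rot: [-3.142, -0.0, 2.647]
force: [-0.4, 0.3, -0.3]
width: 85.4
gripper_force: 0.0
```

```bash
python3 - <<'E'
from h import *
s=read_state();print(s['clock'],s['qpos'].round(3),s['eef_pos'].round(1),s['tool_rot'].round(3),s['force'])
go([560,130,230],Rdown(np.radians(208)))
E
```

```text
2.05 [ 0.587  0.441 -0.674  2.022  0.379  0.803  0.768] [454.8 -74.1 236. ] [-3.142 -0.     2.647] [-0.41046957  0.34309124 -0.26347101]
go [0.0145 0.7654 0.02  ] [ 1.00e-04 -3.00e-04 -6.26e-01] rows 7.9 clock 2.0
```

Emit:
{"op": "move_arm", "data": {"rows": "0.015 0.765 0.02 0 0 -0.626 -1;0.015 0.765 0.02 0 0 -0.626 -1;0.015 0.765 0.02 0 0 -0.626 -1;0.015 0.765 0.02 0 0 -0.626 -1;0.015 0.765 0.02 0 0 -0.626 -1;0.015 0.765 0.02 0 0 -0.626 -1;0.015 0.765 0.02 0 0 -0.626 -1;0.015 0.765 0.02 0 0 -0.626 -1;0.015 0.765 0.02 0 0 -0.626 -1;0.015 0.765 0.02 0 0 -0.626 -1"}}

```text
clock: 2.88
eef_pos: [559.8, 129.3, 229.8]
tool_rot: [-3.141, -0.001, -2.661]
force: [0.1, 0.3, 0.6]
width: 85.4
gripper_force: 0.0
```

```bash
python3 - <<'E'
from h import *
d,T,f=cam('wrist','w1.png')
s=read_state();print(s['clock'],s['qpos'].round(3),s['eef_pos'].round(1),s['tool_rot'].round(3))
E
```

```text
2.9333 [ 0.261  0.677 -0.884  1.735  0.602  1.026  1.21 ] [559.8 129.3 230. ] [-3.141e+00 -1.000e-03 -2.660e+00]
```

View pics/w1.png

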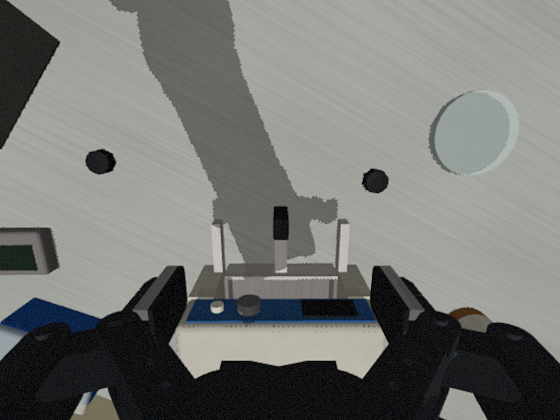

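The wrist view shows the grip block at (281,207–240), centred between the rails at x=217 and x=343, with caps at (100,161) and (375,181). I'll refine the yaw and grip position, plus these caps.

```bash
python3 - <<'E'
from h import *
d,T,f=cam('wrist');g=cv2.cvtColor(d['img'],cv2.COLOR_RGB2GRAY)
for v in (228,245,260): print(v,g[v,205:230].tolist(),g[v,334:356].tolist())
print(g[200:275:1,281].tolist()); print(g[212,270:294].tolist(),g[232,270:294].tolist())
m=(g<50).astype(np.uint8);n,l,s,c=cv2.connectedComponentsWithStats(m)
for i in range(1,n):
    if 100<s[i][4]<1500: print(s[i].tolist(),c[i].round(1),at(d,T,f,*c[i],8).round(1))
E
```

```text
228 [159, 164, 165, 168, 167, 170, 182, 191, 189, 190, 190, 192, 186, 171, 167, 115, 70, 84, 130, 170, 164, 161, 164, 156, 131] [165, 163, 156, 105, 79, 72, 138, 193, 189, 186, 185, 187, 187, 187, 185, 174, 162, 163, 162, 163, 164, 161]
245 [166, 164, 165, 164, 165, 164, 170, 179, 192, 190, 189, 190, 191, 191, 192, 183, 126, 71, 83, 130, 167, 163, 164, 162, 165] [162, 153, 107, 77, 79, 132, 187, 189, 188, 187, 187, 188, 188, 186, 172, 159, 161, 159, 158, 161, 164, 161]
260 [166, 167, 166, 168, 168, 168, 167, 170, 180, 193, 191, 191, 191, 192, 190, 192, 178, 93, 64, 95, 148, 171, 171, 170, 168] [167, 134, 79, 75, 125, 178, 191, 188, 190, 187, 189, 190, 186, 176, 159, 162, 162, 162, 162, 160, 158, 158]
[100, 105, 103, 101, 106, 78, 30, 18, 2, 5, 11, 6, 2, 18, 13, 8, 7, 9, 9, 8, 24, 21, 18, 18, 23, 24, 23, 20, 17, 3, 27, 19, 13, 18, 20, 21, 15, 7, 12, 58, 117, 131, 129, 127, 128, 124, 130, 129, 126, 131, 127, 128, 130, 125, 126, 129, 126, 126, 127, 128, 126, 126, 127, 129, 126, 125, 125, 122, 124, 141, 182, 198, 153, 84, 85]
[104, 105, 106, 84, 0, 13, 4, 0, 10, 2, 10, 2, 12, 7, 0, 8, 2, 30, 80, 109, 108, 107, 101, 100] [105, 104, 93, 45, 16, 23, 20, 16, 12, 20, 29, 13, 27, 16, 20, 24, 17, 10, 49, 88, 104, 103, 103, 105]
[86, 149, 30, 25, 547] [100.3 161.1] [625.5 -59.1   8. ]
[362, 169, 26, 24, 462] [374.9 180.5] [503.1 222.3   8. ]
[273, 206, 16, 33, 477] [280.3 222.4] [596.5 151.    8. ]
[0, 228, 58, 44, 437] [ 43.6 244.8] [752.9 -87.6   8. ]
[0, 245, 37, 25, 857] [ 16.8 257.4] [ 784.2 -111.9    8. ]
```

```bash
python3 - <<'E'
from h import *
d,T,f=cam('wrist')
P=lambda u,v,z:at(d,T,f,u,v,z)[:2]
L=[P(219.7,228,20),P(222,260,20)];R=[P(340.2,228,20),P(338.2,260,20)]
for a,b in(L,R): v=b-a;print('yaw',np.degrees(np.arctan2(v[1],v[0])))
m=[(L[0]+R[0])/2,(L[1]+R[1])/2];v=m[1]-m[0];y=np.arctan2(v[1],v[0]);print(np.degrees(y),'width',np.linalg.norm(L[0]-R[0]),np.linalg.norm(L[1]-R[1]),m)
v=R[0]-L[0];print('perp',np.degrees(np.arctan2(v[1],v[0]))-90)
for r in(219.5,229,239): print('block',P(280.8,r,58))
print('bottom front',P(281,205.5,8))
E
```

```text
yaw 28.492408863511788
yaw 27.455820801061865
27.974254170553962 width 137.25644902844698 136.53678548690456 [array([599.26080918, 152.00628716]), array([634.38506612, 170.66194552])]
perp 27.64901488632418
block [579.23918168 142.27655487]
block [588.16172856 146.97374693]
block [597.73089702 152.01134692]
bottom front [578.03987342 142.30177999]
```

```bash
python3 - <<'E'
from h import *
R=Rdown(np.radians(207.9));go([588.3,147,120],R);go([588.3,147,36],R)
E
```

```text
go [-0.1112  0.0071  0.3678] [-0.0005 -0.0001 -0.0017] rows 2.8 clock 3.0
go [-0.1113  0.0073  0.6478] [-0.0005 -0.0001 -0.0017] rows 4.7 clock 3.0
```

Emit:
{"op": "move_arm", "data": {"rows": "-0.111 0.007 0.3 0 0 -0.002 -1;-0.111 0.007 0.3 0 0 -0.002 -1;-0.111 0.007 0.37 0 0 -0.002 -1;-0.111 0.007 0.45 0 0 -0.002 -1;-0.111 0.007 0.55 0 0 -0.002 -1;-0.111 0.007 0.648 0 0 -0.002 -1;-0.111 0.007 0.648 0 0 -0.002 -1;-0.111 0.007 0.648 0 0 -0.002 1;-0.111 0.007 0.648 0 0 -0.002 1;-0.111 0.007 0.648 0 0 -0.002 1;-0.111 0.007 0.648 0 0 -0.002 1;-0.111 0.007 0.648 0 0 -0.002 1"}}

```text
clock: 4.03
eef_pos: [589.0, 148.3, 37.5]
tool_rot: [-3.141, 0.002, -2.65]
force: [-1.0, -0.2, 0.1]
width: 25.7
gripper_force: 0.0
```

Emit:
{"op": "move_arm", "data": {"rows": "0.04 0 0 0 0 0 1;0.08 0 0 0 0 0 1;0.12 0 0 0 0 0 1;0.16 0 0 0 0 0 1;0.2 0 0 0 0 0 1;0.24 0 0 0 0 0 1;0.28 0 0 0 0 0 1;0.32 0 0 0 0 0 1;0.36 0 0 0 0 0 1;0.4 0 0 0 0 0 1;0.44 0 0 0 0 0 1;0.48 0 0 0 0 0 1"}}

```text
clock: 5.03
eef_pos: [463.4, 81.5, 37.4]
tool_rot: [3.141, 0.007, -2.649]
force: [3.9, 1.6, 3.0]
width: 15.0
gripper_force: 59.0
```

Emit:
{"op": "move_arm", "data": {"rows": "0.02 0 0 0 0 0 1;0.02 0 0 0 0 0 1;0.02 0 0 0 0 0 -1;0.02 0 0 0 0 0 -1;0.02 0 0 0 0 0 -1;0.02 0 0 0 0 0 -1;0.02 0 -0.1 0 0 0 -1;0.02 0 -0.3 0 0 0 -1;0.02 0 -0.5 0 0 0 -1;0.02 0 -0.65 0 0 0 -1;0.02 0 -0.8 0 0 0 -1;0.02 0 -0.8 0 0 0 -1"}}

```text
clock: 6.03
eef_pos: [454.9, 77.2, 276.0]
tool_rot: [3.141, -0.001, -2.649]
force: [1.7, 0.0, -0.2]
width: 85.0
gripper_force: 0.0
```

```bash
python3 - <<'E'
from h import *
d,T,f=cam('wrist','w2.png')
s=read_state();print(s['clock'],s['qpos'].round(3),s['eef_pos'].round(1),s['tool_rot'].round(3))
E
```

```text
6.0833 [ 0.481  0.464 -1.012  1.952  0.48   0.975  1.305] [458.8  79.7 282.7] [-3.139  0.01  -2.648]
```

View pics/w2.png

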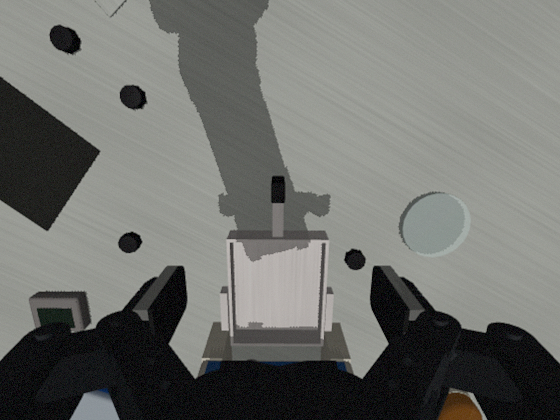

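The tray is drawn out: its inside spans (232–325, 240–330), with the grip at (278,190). All four loose caps are in view. Next I'll measure the tray and fit the arm's kinematics so I can plan the tipping.

```bash
cat > kin.py <<'E'
import numpy as np, itertools
from scipy.spatial.transform import Rotation as Ro
from scipy.optimize import least_squares
Q=[([1.2451965,.62933247,.03840082,1.51836472,-.0270092,.99628708,-.01997446],[166.878,-627.6,244.4],[-3.1397,0,.25985]),
([.895,.364,-.389,2.045,.195,.767,.483],[353,-276.8,245.6],[3.141,0,1.665]),
([.587,.441,-.674,2.022,.379,.803,.768],[454.8,-74.1,236],[-3.142,0,2.647]),
([.261,.677,-.884,1.735,.602,1.026,1.21],[559.8,129.3,230],[-3.141,-.001,-2.66]),
([.481,.464,-1.012,1.952,.48,.975,1.305],[458.8,79.7,282.7],[-3.139,.01,-2.648])]
def fk(q,x,s):
    q=np.asarray(q)*s
    a0,a7,h,L1,L2,L3,e1,e2,e3,e0=x
    R=Ro.from_euler('z',a0+q[0]); p=np.array([0,0,h])+R.apply([e0,0,0])
    R=R*Ro.from_euler('y',q[1])*Ro.from_euler('z',q[2]); p=p+R.apply([e1,0,L1])
    R=R*Ro.from_euler('y',q[3]); p=p+R.apply([e2,0,0])
    R=R*Ro.from_euler('z',q[4]); p=p+R.apply([0,0,L2])
    R=R*Ro.from_euler('y',q[5]); p=p+R.apply([e3,0,0])
    R=R*Ro.from_euler('z',q[6]+a7); p=p+R.apply([0,0,L3])
    return p,R
def res(x,s,rot=False):
    r=[]
    for q,p,e in Q:
        P,R=fk(q,x,s); 
        r+=list(300*(R.inv()*Ro.from_euler('xyz',e)).as_rotvec())
        if not rot:r+=list(P-p)
    return np.array(r+list(.02*np.array(x[6:])))
if __name__=='__main__':
    best=[]
    for s in itertools.product([1],[1],[1,-1],[1,-1],[1,-1],[1,-1],[1,-1]):
      for s1 in(1,-1):
        S=(s1,)+s[1:]
        o=min((least_squares(lambda y:res(list(y)+[350,400,400,250,0,0,0,0],S,True),[a,b],max_nfev=30) for a in(0,2,4) for b in(0,2,4)),key=lambda o:o.cost)
        best.append((o.cost,S,o.x))
    best.sort(key=lambda b:b[0])
    for c,S,y in best[:3]:
        o=least_squares(res,list(y)+[350,400,400,250,0,0,0,0],args=(S,))
        print(c,S,o.cost,o.x.round(3),'max',np.abs(o.fun).max())
E
python3 kin.py
python3 - <<'E'
from h import *
d,T,f=cam('wrist');g=cv2.cvtColor(d['img'],cv2.COLOR_RGB2GRAY)
m=(g<50).astype(np.uint8);n,l,s,c=cv2.connectedComponentsWithStats(m)
for i in range(1,n):
    if 100<s[i][4]<1500: print(s[i].tolist(),c[i].round(1),at(d,T,f,*c[i],8).round(1))
for u,v in [(228,235),(327,235),(231,333),(325,333)]: print(at(d,T,f,u,v,35).round())
E
```

```text
0.14311582069587772 (-1, 1, -1, 1, -1, 1, -1) 43.61217761603626 [-4.60000e-02  1.52500e+00  3.22972e+02  5.51591e+02  3.79937e+02
  3.16251e+02 -1.12330e+01  1.31640e+01 -1.10630e+01  1.32060e+01] max 4.5477519093961405
103583.32272032375 (-1, 1, -1, 1, 1, 1, -1) 104449.16379842334 [  6.237   1.123  38.913 531.386 391.52  -14.842  -3.655  33.309 -17.301
  12.801] max 302.5498979431722
106003.9486922599 (1, 1, -1, 1, -1, 1, -1) 158051.49910076088 [-2.209000e+00  7.500000e-01  2.470301e+03 -6.498600e+02 -3.982920e+02
  1.256874e+03 -5.507660e+02  1.177564e+03 -1.663029e+03  6.708650e+02] max 330.7870043891733
[53, 19, 30, 28, 602] [67.3 32.5] [ 427.4 -211.4    8. ]
[122, 79, 26, 23, 469] [134.7  90. ] [ 448.9 -121.9    8. ]
[272, 169, 13, 27, 332] [278.1 181.8] [465.8  82.1   8. ]
[121, 225, 23, 20, 339] [132.2 234.5] [625.2 -59.5   8. ]
[344, 242, 21, 20, 305] [354.1 251.7] [502.7 221.9   8. ]
[37, 283, 57, 36, 381] [ 76.  293.8] [751.5 -99.1   8. ]
[41, 299, 38, 20, 613] [ 59.7 308.7] [ 787.4 -112.7    8. ]
[552.  56.  35.]
[492. 167.  35.]
[684. 124.  35.]
[621. 241.  35.]
```

```bash
cat > plan.py <<'E'
from kin import *
S=np.array((-1,1,-1,1,-1,1,-1)); 
x0=[-.046,1.525,323,551.6,380,316.3,-11.2,13.2,-11.1,13.2]
lo=np.array([-3.06,-.37,-1.25,.18,-1.1,.23,-2.94])+.06;hi=np.array([3.06,2.12,1.32,2.47,4.24,1.98,2.94])-.06
def ik(p,R,q0,w=.02):
    f=lambda q:np.r_[(fk(q,x0,S)[0]-p)/10,20*(fk(q,x0,S)[1].inv()*R).as_rotvec(),w*(q-q0)]
    o=least_squares(f,np.clip(q0,lo+.001,hi-.001),bounds=(lo,hi),max_nfev=60)
    return o.x,np.abs(o.fun[:6]).max()
bc=np.array([538,-391,0.]);pb=np.radians(-8)
tray=np.array([586,146,0.])
def grasp(flip,tau):  # tool rot in beaker frame: z down, y along +-y_b, leaned about y_b
    return Ro.from_euler('y',tau)*Ro.from_euler('xyz',[np.pi,0,np.pi if flip else 0])
def tool(pb_,Rb,Rg): # beaker origin+rot -> TCP (5 ahead of grasp)
    R=Rb*Rg; return pb_+Rb.apply([75,0,52])+R.apply([0,0,5]),R
def pour(phi,psi,th,z=70,c=tray):
    Rb=Ro.from_rotvec(np.array([-np.sin(phi),np.cos(phi),0])*th)*Ro.from_euler('z',psi)
    d=Rb.inv().apply([0,0,-1]);d[2]=0;d/=np.linalg.norm(d)
    lip=Rb.apply(52*d+[0,0,80]); return c+[0,0,z]-lip,Rb
E
cat > srch.py <<'E'
from plan import *
qh=np.array(Q[-1][0]);out=[]
rng=np.random.default_rng(0)
for flip in(0,1):
  for tau in np.radians([-30,0,30]):
    Rg=grasp(flip,tau)
    p,R=tool(bc,Ro.from_euler('z',pb),Rg)
    qg,e=min((ik(p,R,q0) for q0 in(qh,np.array(Q[0][0]),np.array([.9,.6,0,1.7,0,1,1.5]),np.array([.9,.6,0,1.7,0,1,-1.5]))),key=lambda a:a[1])
    if e>.5: print('grasp bad',flip,tau,e);continue
    for phi in np.radians(np.arange(0,360,30)):
      for psi in np.radians(np.arange(-180,180,30)):
        b,Rb=pour(phi,psi,np.radians(125))
        P,RR=tool(b,Rb,Rg)
        hand=[P+RR.apply([0,0,-k]) for k in(60,120,180,240)]
        if min(h[2] for h in hand)<95 : continue
        if any((np.cos(.487)*(h[0]-586)+np.sin(.487)*(h[1]-146)>20) and h[2]<190 for h in hand): continue
        q,e=ik(P,RR,qg)
        if e<.5:
            out.append((np.abs(q-qg).sum(),flip,round(np.degrees(tau)),round(np.degrees(phi)),round(np.degrees(psi)),np.minimum(q-lo,hi-q).min().round(2),q.round(2),qg.round(2)))
out.sort(key=lambda o:o[0]);print(len(out))
for o in out[:25]: print(*o)
E
timeout 560 python3 srch.py
```

```text
grasp bad 0 -0.5235987755982988 1.4012033676728692
12
3.9715618987226655 0 30 270 60 0.27 [ 0.53  1.4  -0.63  1.31 -0.77  1.58  0.35] [ 0.38  1.25  0.24  0.79 -0.02  1.59 -1.19]
4.065793745696322 0 30 300 120 0.17 [ 0.48  1.45 -0.77  1.13 -0.52  1.75  0.58] [ 0.38  1.25  0.24  0.79 -0.02  1.59 -1.19]
5.1549304188145015 0 30 300 150 0.39 [ 0.64  1.42 -0.74  1.44 -0.65  1.48  1.19] [ 0.38  1.25  0.24  0.79 -0.02  1.59 -1.19]
5.38034627607518 0 30 270 90 0.08 [ 0.64  1.28 -0.58  1.66 -0.96  1.32  1.02] [ 0.38  1.25  0.24  0.79 -0.02  1.59 -1.19]
6.398860136914184 0 30 240 30 0.05 [ 0.86  1.47 -0.89  1.82 -0.99  0.9   0.7 ] [ 0.38  1.25  0.24  0.79 -0.02  1.59 -1.19]
6.875415760358424 1 30 150 0 0.19 [-0.92  1.21 -0.01  1.85  1.5   1.73 -1.11] [ 0.47  1.25 -0.04  0.79  0.21  1.6   1.83]
6.901368856891198 1 30 120 -60 0.39 [-1.05  1.2   0.27  1.69  1.16  1.53 -1.28] [ 0.47  1.25 -0.04  0.79  0.21  1.6   1.83]
7.678758706418666 0 30 270 120 0.13 [ 0.94  1.54 -0.98  1.94 -0.91  0.76  1.57] [ 0.38  1.25  0.24  0.79 -0.02  1.59 -1.19]
7.9339223114091215 1 30 120 -90 0.24 [-0.96  1.21  0.03  1.97  1.45  1.68 -2.08] [ 0.47  1.25 -0.04  0.79  0.21  1.6   1.83]
8.164029517001175 1 30 150 -30 0.14 [-0.86  1.18 -0.09  2.17  1.73  1.78 -1.81] [ 0.47  1.25 -0.04  0.79  0.21  1.6   1.83]
8.440790079713146 1 30 180 30 0.0 [-0.87  1.3  -0.01  2.3   1.95  1.92 -1.62] [ 0.47  1.25 -0.04  0.79  0.21  1.6   1.83]
9.667125674567274 1 30 150 -60 0.0 [-0.86  1.36  0.07  2.39  1.94  1.92 -2.64] [ 0.47  1.25 -0.04  0.79  0.21  1.6   1.83]
```

```bash
cat > srch2.py <<'E'
from plan import *
out=[]
for tau in(15,30,45):
  Rg=grasp(0,np.radians(tau))
  p,R=tool(bc,Ro.from_euler('z',pb),Rg)
  qg,e=ik(p,R,np.array([.38,1.25,.24,.79,0,1.59,-1.19]));
  print(tau,e,qg.round(2))
  if e>.5: continue
  for phi in range(240,331,15):
    for psi in range(30,166,15):
      q=qg;ok=1;mg=9;hz=999
      for th in(0,40,70,95,115,130):
        b,Rb=pour(np.radians(phi),np.radians(psi),np.radians(max(th,1)),z=85+ (60 if th==0 else 0))
        P,RR=tool(b,Rb,Rg); q,e=ik(P,RR,q)
        if e>.5: ok=0;break
        mg=min(mg,np.minimum(q-lo,hi-q).min())
        hand=[P+RR.apply([0,0,-k]) for k in(60,120,180,240,310)];hz=min(hz,min(h[2] for h in hand))
        if any((np.cos(.487)*(h[0]-586)+np.sin(.487)*(h[1]-146)>20) and h[2]<190 for h in hand): ok=0;break
      if ok: out.append((mg.round(2),tau,phi,psi,round(hz),q.round(2)))
out.sort(key=lambda o:-o[0]);print(len(out))
for o in out[:14]: print(*o)
E
timeout 560 python3 srch2.py
```

```text
15 2.2332664904287355e-05 [ 0.41  1.09  0.2   1.12 -0.07  1.18 -1.16]
30 2.2580945877037628e-07 [ 0.39  1.25  0.23  0.79 -0.01  1.59 -1.19]
45 0.9160885740116936 [ 0.37  1.42  0.31  0.5  -0.    1.92 -1.17]
15
0.04 15 300 120 71 [ 0.56  1.74 -1.15  1.07 -0.44  1.79  0.35]
0.0 15 285 120 67 [ 0.8   1.78 -1.19  1.44 -0.44  1.35  0.75]
0.0 15 285 135 56 [ 0.86  1.81 -1.19  1.54 -0.44  1.26  1.04]
0.0 15 285 150 37 [ 0.91  1.87 -1.19  1.61 -0.45  1.18  1.33]
0.0 15 285 165 12 [ 0.94  1.94 -1.19  1.66 -0.45  1.13  1.62]
0.0 15 300 135 67 [ 0.65  1.76 -1.19  1.19 -0.4   1.67  0.59]
0.0 15 300 150 56 [ 0.71  1.78 -1.19  1.29 -0.4   1.58  0.87]
0.0 15 300 165 37 [ 0.77  1.82 -1.19  1.37 -0.4   1.5   1.14]
0.0 30 285 120 141 [ 0.85  1.64 -1.19  1.53 -0.34  1.17  0.67]
0.0 30 285 135 124 [ 0.94  1.69 -1.19  1.68 -0.39  1.    0.98]
0.0 30 300 120 147 [ 0.59  1.64 -1.19  1.09 -0.25  1.7   0.31]
0.0 30 300 135 141 [ 0.7   1.64 -1.19  1.26 -0.27  1.52  0.56]
0.0 30 300 150 124 [ 0.79  1.67 -1.19  1.41 -0.3   1.36  0.83]
0.0 30 300 165 96 [ 0.87  1.73 -1.19  1.54 -0.34  1.22  1.11]
```

```bash
sed -e 's/grasp(0,/grasp(1,/' -e 's/\[.38,1.25,.24,.79,0,1.59,-1.19\]/[.47,1.25,-.04,.79,.21,1.6,1.83]/' -e 's/(15,30,45)/(15,30)/' -e 's/range(240,331,15)/range(90,196,15)/' -e 's/range(30,166,15)/range(-105,46,15)/' srch2.py > srch3.py; timeout 560 python3 srch3.py
python3 - <<'E'
from h import *
s=read_state()
d,T,f=cam('side');go([613,-402,250],Rdown(np.radians(172)))
I=d['img'][290:380,220:340][:,:,::-1];cv2.imwrite('pics/b1.png',cv2.resize(I,None,fx=6,fy=6,interpolation=cv2.INTER_CUBIC))
E
```

```text
15 2.2285431057969613e-05 [ 0.53  1.09 -0.08  1.12  0.18  1.19  1.82]
30 7.088605261801327e-08 [ 0.47  1.25 -0.04  0.79  0.21  1.6   1.83]
10
0.3 30 120 -60 147 [-1.34  1.39  0.78  1.67  0.86  1.22 -1.05]
0.24 15 120 -60 71 [-1.35  1.57  0.85  1.61  0.87  1.34 -1.08]
0.1 15 120 -75 67 [-1.39  1.59  0.85  1.71  0.91  1.26 -1.41]
0.06 15 105 -105 56 [-1.46  1.81  1.18  1.57  0.46  1.22 -1.16]
0.0 15 120 -90 56 [-1.34  1.54  0.7   1.8   1.06  1.35 -1.85]
0.0 15 135 -75 56 [-1.09  1.43  0.27  2.    1.45  1.74 -2.33]
0.0 15 135 -60 67 [-1.29  1.48  0.57  1.93  1.31  1.4  -1.91]
0.0 30 105 -105 124 [-1.55  1.75  1.26  1.71  0.31  0.93 -1.01]
0.0 30 120 -75 141 [-1.53  1.57  1.05  1.83  0.71  0.86 -1.19]
0.0 30 135 -60 141 [-1.32  1.32  0.56  2.06  1.43  1.19 -1.92]
go [ 0.2971 -1.6544  0.0919] [-4.000e-04  3.700e-03  4.015e-01] rows 12.1 clock 6.2
```

View pics/b1.png

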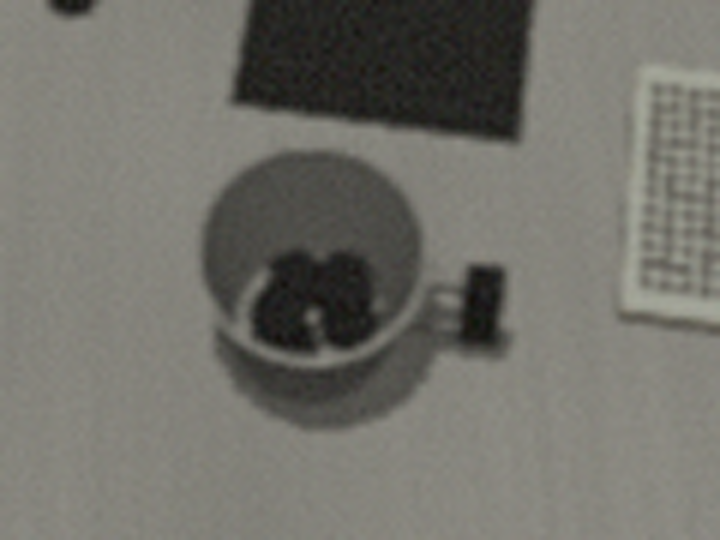

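The crop shows the beaker upright with about four caps in it and the handle at crop (480,305), pointing away at roughly -8°. Now I move toward it.

```bash
python3 - <<'E'
from h import *
go([470,-120,270],Rdown(np.radians(124)))
E
```

```text
go [ 0.2738 -0.6008  0.0229] [0.0012 0.0039 0.9349] rows 11.8 clock 6.2
```

Emit:
{"op": "move_arm", "data": {"rows": "0.274 -0.6 0.023 0 0 0.935 -1;0.274 -0.6 0.023 0 0 0.935 -1;0.274 -0.6 0.023 0 0 0.935 -1;0.274 -0.6 0.023 0 0 0.935 -1;0.274 -0.6 0.023 0 0 0.935 -1;0.274 -0.6 0.023 0 0 0.935 -1;0.274 -0.6 0.023 0 0 0.935 -1;0.274 -0.6 0.023 0 0 0.935 -1;0.274 -0.6 0.023 0 0 0.935 -1;0.274 -0.6 0.023 0 0 0.935 -1;0.274 -0.6 0.023 0 0 0.935 -1;0.274 -0.6 0.023 0 0 0.935 -1"}}

```text
clock: 7.18
eef_pos: [467.1, -120.3, 265.7]
tool_rot: [-3.139, -0.003, 2.159]
force: [0.1, -0.7, -0.1]
width: 85.4
gripper_force: 0.0
```

```bash
python3 - <<'E'
from h import *
s=read_state();print(s['qpos'].round(3),s['eef_pos'].round(1),s['tool_rot'].round(3))
go([560,-280,270],Rdown(np.radians(50)))
E
```

```text
[ 0.614  0.413 -0.583  1.931  0.289  0.885  0.472] [ 467.1 -120.3  265.7] [-3.139e+00 -3.000e-03  2.159e+00]
go [-0.6147 -0.038  -0.0158] [-2.600e-03 -2.000e-04  8.189e-01] rows 10.3 clock 7.2
```

Emit:
{"op": "move_arm", "data": {"rows": "-0.615 -0.038 -0.016 0 0 0.82 -1;-0.615 -0.038 -0.016 0 0 0.82 -1;-0.615 -0.038 -0.016 0 0 0.82 -1;-0.615 -0.038 -0.016 0 0 0.82 -1;-0.615 -0.038 -0.016 0 0 0.82 -1;-0.615 -0.038 -0.016 0 0 0.82 -1;-0.615 -0.038 -0.016 0 0 0.82 -1;-0.615 -0.038 -0.016 0 0 0.82 -1;-0.615 -0.038 -0.016 0 0 0.82 -1;-0.615 -0.038 -0.016 0 0 0.82 -1;-0.615 -0.038 -0.016 0 0 0.82 -1;-0.615 -0.038 -0.016 0 0 0.82 -1"}}

```text
clock: 8.18
eef_pos: [561.3, -279.0, 270.0]
tool_rot: [-3.138, 0.002, 0.876]
force: [-0.4, 0.5, -0.0]
width: 85.3
gripper_force: 0.0
```

```bash
python3 - <<'E'
from h import *
s=read_state();print(s['qpos'].round(3),s['eef_pos'].round(1),s['tool_rot'].round(3))
go([575,-375,230],Rdown(np.radians(-8)))
E
```

```text
[ 0.533  0.577 -0.193  1.548  0.123  1.033 -0.387] [ 561.3 -279.   270. ] [-3.138e+00  2.000e-03  8.760e-01]
go [-0.2163  0.2405  0.133 ] [-0.0014  0.0024  0.6468] rows 8.1 clock 8.2
```

Emit:
{"op": "move_arm", "data": {"rows": "-0.216 0.24 0.133 0 0 0.647 -1;-0.216 0.24 0.133 0 0 0.647 -1;-0.216 0.24 0.133 0 0 0.647 -1;-0.216 0.24 0.133 0 0 0.647 -1;-0.216 0.24 0.133 0 0 0.647 -1;-0.216 0.24 0.133 0 0 0.647 -1;-0.216 0.24 0.133 0 0 0.647 -1;-0.216 0.24 0.133 0 0 0.647 -1;-0.216 0.24 0.133 0 0 0.647 -1;-0.216 0.24 0.133 0 0 0.647 -1;-0.216 0.24 0.133 0 0 0.647 -1"}}

```text
clock: 9.1
eef_pos: [575.9, -375.0, 231.4]
tool_rot: [-3.141, 0.002, -0.136]
force: [0.2, -0.4, 0.3]
width: 85.3
gripper_force: 0.0
```

```bash
python3 - <<'E'
from h import *
d,T,f=cam('wrist','w3.png')
s=read_state();print(s['clock'],s['qpos'].round(3),s['eef_pos'].round(1),s['tool_rot'].round(3))
E
```

```text
9.15 [ 0.488  0.7    0.088  1.415 -0.066  1.03  -1.118] [ 576.  -375.1  231.7] [-3.141e+00  1.000e-03 -1.360e-01]
```

View pics/w3.png

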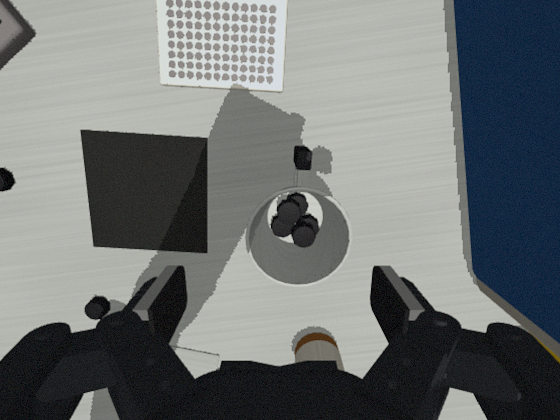

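The wrist view shows the beaker's rim circle centred at (299,237), the handle at (303,158), and the mat with corners (81,130), (207,138), (207,253) and (94,246).

```bash
python3 - <<'E'
from h import *
d,T,f=cam('wrist');g=cv2.cvtColor(d['img'],cv2.COLOR_RGB2GRAY)
m=(g<60).astype(np.uint8);n,l,s,c=cv2.connectedComponentsWithStats(m)
for i in range(1,n):
    if 150<s[i][4]<800 and s[i][1]<300: print(s[i].tolist(),c[i].round(1),at(d,T,f,*c[i],8).round(1))
print(g[140:175,303].tolist()); print(g[158,288:320].tolist())
for v in (237,):print(g[v,243:258].tolist(),g[v,343:358].tolist())
print(g[180:198,305].tolist(),g[278:292,299].tolist())
P=lambda u,v,z:at(d,T,f,u,v,z)
print('mat',[P(u,v,3).round().tolist() for u,v in((81,130),(207,138),(207,253),(94,246))])
print('handle',P(303,158,74).round(1),'rim',P(299,237,80).round(1),[P(*a,80).round() for a in((247,237),(351,237),(299,187),(299,286))])
E
```

```text
[0, 0, 35, 69, 581] [16.4 36.5] [ 762.8 -136.6    8. ]
[294, 146, 18, 24, 373] [301.9 157.8] [ 604.2 -405.7    8. ]
[0, 168, 15, 24, 260] [  5.6 179.8] [625.6 -70.5   8. ]
[185, 186, 189, 192, 156, 104, 57, 17, 15, 22, 13, 18, 22, 32, 22, 18, 32, 31, 29, 23, 34, 30, 24, 22, 32, 14, 24, 21, 11, 0, 101, 125, 121, 118, 122]
[115, 114, 116, 119, 117, 78, 12, 2, 19, 16, 19, 31, 24, 21, 23, 29, 26, 28, 48, 54, 52, 45, 33, 75, 123, 123, 116, 121, 119, 120, 120, 114]
[191, 183, 145, 114, 119, 114, 86, 84, 87, 84, 94, 107, 108, 106, 107] [95, 97, 96, 94, 96, 122, 175, 192, 182, 179, 179, 181, 181, 182, 180]
[118, 119, 123, 121, 123, 119, 119, 123, 133, 130, 115, 104, 161, 199, 209, 199, 170, 128] [104, 107, 106, 100, 96, 92, 163, 200, 194, 181, 182, 179, 180, 182]
mat [[667.0, -169.0, 3.0], [640.0, -304.0, 3.0], [504.0, -277.0, 3.0], [532.0, -142.0, 3.0]]
handle [ 612.1 -402.7   74. ] rim [ 539.5 -390.1   80. ] [array([ 546., -341.,   80.]), array([ 533., -439.,   80.]), array([ 587., -396.,   80.]), array([ 488., -384.,   80.])]
```

```bash
sed -i 's/bc=.*/bc=np.array([539.5,-390,0.]);pb=np.radians(-9.5)/' plan.py; python3 - <<'E'
from h import *
import plan as L
p,R=L.tool(L.bc,Ro.from_euler('z',L.pb),L.grasp(0,np.radians(30)))
print(p,R.apply([0,0,1]).round(2))
go(p-R.apply([0,0,110]),R)
E
```

```text
[ 611.00570611 -401.96595142   47.66987298] [-0.49  0.08 -0.87]
go [0.311  0.0777 0.2962] [ 0.0046 -0.3329  0.018 ] rows 4.2 clock 9.2
```

Emit:
{"op": "move_arm", "data": {"rows": "0.311 0.078 0.15 0.005 -0.333 0.018 -1;0.311 0.078 0.25 0.005 -0.333 0.018 -1;0.311 0.078 0.296 0.005 -0.333 0.018 -1;0.311 0.078 0.296 0.005 -0.333 0.018 -1;0.311 0.078 0.296 0.005 -0.333 0.018 -1;0.311 0.078 0.296 0.005 -0.333 0.018 -1;0.311 0.078 0.296 0.005 -0.333 0.018 -1"}}

```text
clock: 9.78
eef_pos: [668.1, -409.8, 126.4]
tool_rot: [3.139, 0.484, -0.171]
force: [1.1, -1.5, -6.3]
width: 85.2
gripper_force: 0.0
```

```bash
python3 - <<'E'
from h import *
import plan as L
d,T,f=cam('wrist','w4.png')
s=read_state();print(s['qpos'].round(3),s['eef_pos'].round(1),s['tool_rot'].round(3))
p,R=L.tool(L.bc,Ro.from_euler('z',L.pb),L.grasp(0,np.radians(30)))
go(p,R)
for P in ([613.5,-402.4,74],[613.5,-402.4,18]): print(px(d,T,f,P))
E
```

```text
[ 0.408  1.388  0.533  0.259 -0.331  1.971 -1.175] [ 667.6 -414.1  132.5] [ 3.126  0.479 -0.181]
go [-0.0407 -0.0111  0.3398] [ 0.0054 -0.0282 -0.0089] rows 2.5 clock 9.8
(np.float64(280.9479172801622), np.float64(265.75780476830505))
(np.float64(280.33317850229867), np.float64(210.31341177913606))
```

View pics/w4.png

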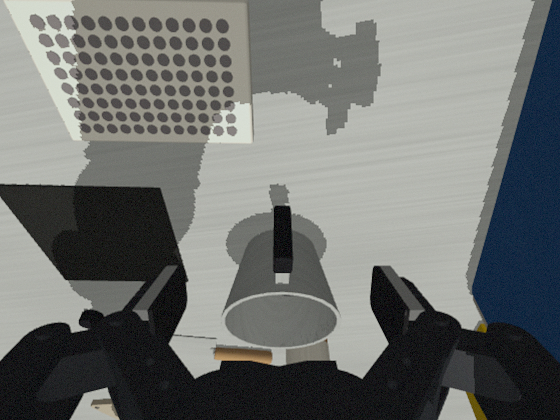

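The handle bar (283, 205–270) lies centred between the fingers, as predicted. Next I advance and grip.

Emit:
{"op": "move_arm", "data": {"rows": "-0.04 -0.011 0.1 0.005 -0.028 -0.009 -1;-0.04 -0.011 0.2 0.005 -0.028 -0.009 -1;-0.04 -0.011 0.3 0.005 -0.028 -0.009 -1;-0.04 -0.011 0.34 0.005 -0.028 -0.009 -1;-0.04 -0.011 0.34 0.005 -0.028 -0.009 -1;-0.04 -0.011 0.34 0.005 -0.028 -0.009 -1"}}

```text
clock: 10.33
eef_pos: [612.2, -402.1, 60.2]
tool_rot: [-3.14, 0.514, -0.167]
force: [1.1, 0.4, 0.9]
width: 85.5
gripper_force: 0.0
```

```bash
python3 - <<'E'
from h import *
import plan as L
s=read_state();print(s['qpos'].round(3),s['eef_pos'].round(1),s['tool_rot'].round(3),s['force'])
p,R=L.tool(L.bc,Ro.from_euler('z',L.pb),L.grasp(0,np.radians(30)))
go(p,R)
E
```

```text
[ 0.339  1.31   0.511  0.711 -0.283  1.662 -1.085] [ 612.2 -402.1   60.2] [-3.14   0.514 -0.167] [1.13246421 0.44105732 0.90214316]
go [0.0169 0.0004 0.0384] [-0.0013 -0.006  -0.0006] rows 0.3 clock 10.3
```

Emit:
{"op": "move_arm", "data": {"rows": "0.017 0 0.038 -0.001 -0.006 0 -1;0.017 0 0.038 -0.001 -0.006 0 -1;0.017 0 0.038 -0.001 -0.006 0 -1;0.017 0 0.038 -0.001 -0.006 0 1;0.017 0 0.038 -0.001 -0.006 0 1;0.017 0 0.038 -0.001 -0.006 0 1;0.017 0 0.038 -0.001 -0.006 0 1;0.017 0 0.038 -0.001 -0.006 0 1;0.017 0 0.038 -0.001 -0.006 0 1;0.017 0 0.038 -0.001 -0.006 0 1;0.017 0 0.038 -0.001 -0.006 0 1"}}

```text
clock: 11.25
eef_pos: [611.2, -402.1, 46.3]
tool_rot: [3.14, 0.524, -0.168]
force: [0.9, 0.0, 1.2]
width: 13.0
gripper_force: 58.6
```

```bash
python3 - <<'E'
from h import *
s=read_state();print(s['qpos'].round(3),s['eef_pos'].round(1),s['tool_rot'].round(4),s['force'],s['width'],s['gripper_force'])
A=Ro.from_euler('xyz',s['tool_rot'])
go(s['eef_pos']+[-40,20,130],A)
E
```

```text
[ 0.338  1.331  0.514  0.702 -0.286  1.658 -1.089] [ 611.2 -402.1   46.3] [ 3.14    0.5239 -0.1684] [0.88479434 0.02054216 1.15224394] 13.03634816046538 58.63211274147034
go [-0.3403 -0.0429 -0.3039] [0. 0. 0.] rows 3.3 clock 11.2
```

```bash
cat > way.py <<'E'
from h import *
import plan as L
Rg=L.grasp(0,np.radians(30)); Z=lambda a:Ro.from_euler('z',np.radians(a))
def up(x,y,z,psi): return L.tool(np.array([x,y,z]),Z(psi),Rg)
def pr(th,phi=300,psi=135,z=85,c=L.tray): return L.tool(*L.pour(np.radians(phi),np.radians(psi),np.radians(th),z,c),Rg)
def chk(ws,q=None):
    q=read_state()['qpos'] if q is None else q
    for n,(p,R) in ws:
        q,e=L.ik(p,R,q); print(n,p.round(),round(e,2),q.round(2))
E
python3 - <<'E'
from way import *
for psi in(120,135,150):
    b,_=L.pour(np.radians(300),np.radians(psi),np.radians(1),85+75)
    chk([('lift',up(500,-370,150,-9.5)),('m1',up(490,-200,160,40)),('m2',up(510,0,160,90)),('over',up(*b,psi))]+[(t,pr(t,psi=psi)) for t in(30,60,90,110,125,135)])
E
```

```text
lift [ 572. -382.  198.] 0.0 [ 0.27  1.06  0.56  0.93 -0.22  1.7  -1.03]
m1 [ 546. -153.  208.] 0.0 [-0.19  0.77  0.4   1.53  0.14  1.23 -0.79]
m2 [510.  72. 208.] 0.0 [-0.61  0.61  0.22  1.84  0.45  0.95 -0.72]
over [523. 255. 129.] 0.0 [-0.84  0.76  0.13  1.8   0.62  0.78 -0.71]
30 [524. 253. 119.] 0.0 [-0.31  0.72 -0.3   1.82  0.33  0.65 -0.28]
60 [541. 224. 177.] 0.0 [ 0.22  0.84 -0.73  1.68  0.01  0.89  0.17]
90 [570. 174. 210.] 0.0 [ 0.47  1.12 -0.89  1.45 -0.19  1.26  0.4 ]
110 [592. 135. 213.] 0.0 [ 0.53  1.34 -0.95  1.27 -0.29  1.51  0.44]
125 [608. 107. 206.] 0.0 [ 0.55  1.5  -0.98  1.14 -0.38  1.69  0.44]
135 [619.  90. 196.] 0.0 [ 0.55  1.61 -1.01  1.05 -0.44  1.8   0.42]
lift [ 572. -382.  198.] 0.0 [ 0.27  1.06  0.56  0.93 -0.22  1.7  -1.03]
m1 [ 546. -153.  208.] 0.0 [-0.19  0.77  0.4   1.53  0.14  1.23 -0.79]
m2 [510.  72. 208.] 0.0 [-0.61  0.61  0.22  1.84  0.45  0.95 -0.72]
over [508. 244. 129.] 0.0 [-0.84  0.71  0.12  1.96  0.85  0.6  -0.71]
30 [509. 242. 118.] 0.0 [-0.2   0.69 -0.42  1.98  0.57  0.45 -0.27]
60 [525. 214. 175.] 0.0 [ 0.41  0.9  -0.97  1.83  0.23  0
[... 278 characters left out ...]
  0.56]
lift [ 572. -382.  198.] 0.0 [ 0.27  1.06  0.56  0.93 -0.22  1.7  -1.03]
m1 [ 546. -153.  208.] 0.0 [-0.19  0.77  0.4   1.53  0.14  1.23 -0.79]
m2 [510.  72. 208.] 0.0 [-0.61  0.61  0.22  1.84  0.45  0.95 -0.72]
over [497. 228. 129.] 0.0 [-0.76  0.66  0.04  2.11  1.24  0.49 -0.84]
30 [497. 228. 114.] 0.0 [-0.05  0.7  -0.54  2.11  1.03  0.29 -0.44]
60 [512. 202. 168.] 0.0 [ 0.58  1.03 -1.19  1.96  0.57  0.58  0.16]
90 [538. 156. 200.] 0.0 [ 0.74  1.26 -1.19  1.74 -0.01  0.88  0.72]
110 [559. 120. 204.] 0.0 [ 0.78  1.47 -1.19  1.57 -0.17  1.13  0.81]
125 [574.  94. 198.] 0.0 [ 0.79  1.62 -1.19  1.45 -0.27  1.3   0.83]
135 [584.  77. 189.] 0.0 [ 0.79  1.72 -1.19  1.38 -0.34  1.41  0.82]
```

Emit:
{"op": "move_arm", "data": {"rows": "0 0 -0.05 0 0 0 1;-0.04 0 -0.1 0 0 0 1;-0.1 -0.01 -0.17 0 0 0 1;-0.18 -0.02 -0.24 0 0 0 1;-0.26 -0.03 -0.3 0 0 0 1;-0.34 -0.04 -0.3 0 0 0 1;-0.34 -0.04 -0.3 0 0 0 1;-0.34 -0.04 -0.3 0 0 0 1"}}

```text
clock: 11.92
eef_pos: [570.3, -382.6, 176.0]
tool_rot: [3.14, 0.522, -0.169]
force: [0.7, -0.1, -3.0]
width: 12.9
gripper_force: 59.0
```

```bash
python3 - <<'E'
from way import *
s=read_state();print(s['qpos'].round(3),s['eef_pos'].round(1),s['force'],s['width'])
go(*up(490,-200,170,40)); d,T,f=cam('side','s5.png')
E
```

```text
[ 0.292  1.11   0.545  0.905 -0.239  1.683 -1.033] [ 570.3 -382.6  176. ] [ 0.71191822 -0.09298315 -3.01190208] 12.872079524904374
go [-0.2514 -0.7391 -0.0165] [-2.751e-01 -4.000e-04 -4.783e-01] rows 6.9 clock 11.9
```

View pics/s5.png

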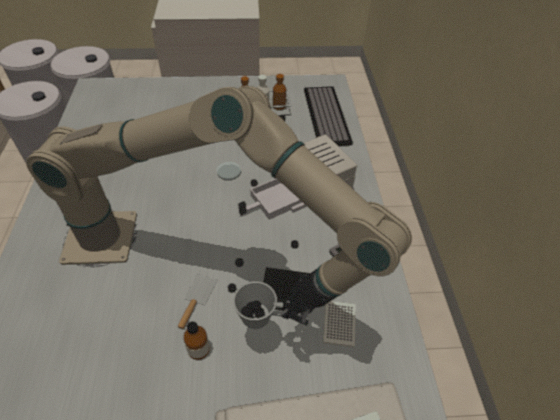

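The beaker hangs upright from the gripper at (257,305) with its caps inside. Next, the move toward the tray.

Emit:
{"op": "move_arm", "data": {"rows": "-0.02 -0.06 0 -0.02 0 -0.04 1;-0.05 -0.14 0 -0.05 0 -0.09 1;-0.09 -0.25 0 -0.09 0 -0.16 1;-0.12 -0.36 -0.01 -0.13 0 -0.23 1;-0.16 -0.48 -0.01 -0.18 0 -0.31 1;-0.2 -0.59 -0.016 -0.22 0 -0.38 1;-0.23 -0.68 -0.016 -0.25 0 -0.44 1;-0.25 -0.74 -0.016 -0.275 0 -0.478 1;-0.25 -0.74 -0.016 -0.275 0 -0.478 1;-0.25 -0.74 -0.016 -0.275 0 -0.478 1"}}

```text
clock: 12.8
eef_pos: [547.1, -150.3, 215.3]
tool_rot: [-3.139, 0.523, 0.705]
force: [-0.9, -0.3, -2.9]
width: 13.1
gripper_force: 59.1
```

```bash
python3 - <<'E'
from way import *
s=read_state();print(s['qpos'].round(3),s['eef_pos'].round(1),s['tool_rot'],s['force'],s['width'])
go(*up(500,0,170,85))
E
```

```text
[-0.229  0.791  0.456  1.515  0.074  1.246 -0.742] [ 547.1 -150.3  215.3] [-3.13890922  0.52315542  0.70454209] [-0.94255492 -0.31663112 -2.9468482 ] 13.142909114369282
go [ 0.3223 -0.6537 -0.1933] [-0.2495 -0.0008 -0.4296] rows 6.2 clock 12.8
```

Emit:
{"op": "move_arm", "data": {"rows": "0.03 -0.06 -0.02 -0.02 0 -0.04 1;0.06 -0.13 -0.04 -0.05 0 -0.09 1;0.11 -0.23 -0.07 -0.09 0 -0.15 1;0.16 -0.33 -0.1 -0.125 0 -0.22 1;0.21 -0.43 -0.13 -0.165 0 -0.28 1;0.26 -0.53 -0.16 -0.2 0 -0.35 1;0.3 -0.61 -0.18 -0.23 0 -0.4 1;0.32 -0.65 -0.193 -0.25 0 -0.43 1;0.32 -0.65 -0.193 -0.25 0 -0.43 1;0.32 -0.65 -0.193 -0.25 0 -0.43 1"}}

```text
clock: 13.63
eef_pos: [507.0, 67.8, 218.1]
tool_rot: [3.14, 0.525, 1.478]
force: [1.2, -0.3, -2.3]
width: 12.8
gripper_force: 59.1
```

```bash
python3 - <<'E'
from way import *
s=read_state();print(s['qpos'].round(3),s['eef_pos'].round(1),s['tool_rot'],s['force'],s['width'])
b,_=L.pour(np.radians(300),np.radians(120),np.radians(1),185);print(b)
go(*up(*b,120)); go(*pr(30,psi=120,z=150))
E
```

```text
[-0.679  0.63   0.323  1.817  0.326  0.999 -0.7  ] [507.   67.8 218.1] [3.14033709 0.52539984 1.47821661] [ 1.15759879 -0.31248283 -2.26990709] 12.815722890282066
[559.30586367 192.23560039 105.91970952]
go [ 0.6498 -0.0042 -0.1281] [-0.1957  0.0013 -0.3395] rows 4.9 clock 13.6
go [ 5.941e-01 -4.000e-04 -2.139e-01] [-0.1023  0.324  -0.3829] rows 6.4 clock 13.6
```

Emit:
{"op": "move_arm", "data": {"rows": "0.05 0 -0.01 -0.02 0 -0.04 1;0.11 0 -0.03 -0.05 0 -0.09 1;0.2 0 -0.04 -0.07 0 -0.15 1;0.29 0 -0.07 -0.1 0.04 -0.21 1;0.37 0 -0.11 -0.12 0.1 -0.27 1;0.45 0 -0.15 -0.12 0.18 -0.32 1;0.52 0 -0.19 -0.11 0.26 -0.36 1;0.594 0 -0.214 -0.102 0.324 -0.383 1;0.594 0 -0.214 -0.102 0.324 -0.383 1;0.594 0 -0.214 -0.102 0.324 -0.383 1"}}

```text
clock: 14.47
eef_pos: [526.2, 248.2, 184.0]
tool_rot: [-3.14, 0.0, 2.087]
force: [0.2, -1.1, -3.4]
width: 13.2
gripper_force: 59.2
```

```bash
python3 - <<'E'
from way import *
s=read_state();print(s['qpos'].round(3),s['eef_pos'].round(1),s['tool_rot'],s['force'],s['width'])
go(*pr(60,psi=120,z=120)); go(*pr(85,psi=120,z=105))
E
```

```text
[-0.4    0.607 -0.139  1.772  0.114  0.772 -0.08 ] [526.2 248.2 184. ] [-3.14007328e+00  3.99432573e-04  2.08688437e+00] [ 0.24280853 -1.14204999 -3.43247742] 13.209358020245995
go [-0.094   0.0029 -0.092 ] [ 3.000e-04  3.336e-01 -4.900e-03] rows 4.2 clock 14.5
go [-0.2513  0.004  -0.1404] [ 0.0014  0.6114 -0.0049] rows 7.7 clock 14.5
```

Emit:
{"op": "move_arm", "data": {"rows": "-0.03 0 -0.03 0 0.08 0 1;-0.05 0 -0.06 0 0.16 0 1;-0.08 0 -0.08 0 0.24 0 1;-0.094 0.003 -0.092 0 0.334 -0.005 1;-0.13 0.003 -0.105 0 0.4 -0.005 1;-0.16 0.003 -0.115 0 0.46 -0.005 1;-0.21 0.004 -0.13 0 0.54 -0.005 1;-0.25 0.004 -0.14 0 0.61 -0.005 1;-0.25 0.004 -0.14 0 0.61 -0.005 1;-0.25 0.004 -0.14 0 0.61 -0.005 1"}}

```text
clock: 15.3
eef_pos: [562.7, 184.5, 221.8]
tool_rot: [-3.134, -0.957, 2.09]
force: [1.1, 0.9, -2.5]
width: 13.6
gripper_force: 59.3
```

```bash
python3 - <<'E'
from way import *
s=read_state();print(s['qpos'].round(3),s['eef_pos'].round(1),s['tool_rot'],s['force'],s['width'])
go(*pr(105,psi=120,z=92)); go(*pr(130,psi=120,z=85))
E
```

```text
[ 0.341  0.957 -0.585  1.463 -0.407  1.275  0.604] [562.7 184.5 221.8] [-3.13441761 -0.95685008  2.09016164] [ 1.11060649  0.94742536 -2.47323828] 13.557304234831179
go [-0.0915  0.0028 -0.1232] [-0.0021  0.2242 -0.002 ] rows 2.8 clock 15.3
go [-0.2487  0.0028 -0.2336] [-0.0016  0.502  -0.0024] rows 6.3 clock 15.3
```

Emit:
{"op": "move_arm", "data": {"rows": "-0.03 0 -0.04 0 0.07 0 1;-0.06 0 -0.08 0 0.15 0 1;-0.09 0.003 -0.123 -0.002 0.224 -0.002 1;-0.09 0.003 -0.123 -0.002 0.224 -0.002 1;-0.12 0.003 -0.15 -0.002 0.28 -0.002 1;-0.16 0.003 -0.175 -0.002 0.35 -0.002 1;-0.2 0.003 -0.2 -0.002 0.42 -0.002 1;-0.25 0.003 -0.234 -0.002 0.5 -0.002 1;-0.25 0.003 -0.234 -0.002 0.5 -0.002 1;-0.25 0.003 -0.234 -0.002 0.5 -0.002 1;-0.25 0.003 -0.234 -0.002 0.5 -0.002 1"}}

```text
clock: 16.22
eef_pos: [613.7, 104.8, 208.1]
tool_rot: [0.055, -1.399, -1.094]
force: [-0.8, 0.0, -1.0]
width: 13.2
gripper_force: 59.6
```

```bash
python3 - <<'E'
from way import *
s=read_state();print(s['qpos'].round(3),s['eef_pos'].round(1),s['tool_rot'],s['force'],s['width'])
go(*pr(130,psi=120,z=85))
d,T,f=cam('side','s6.png');d2,T,f=cam('scene')
a=cv2.resize(d['img'][120:260,210:400],None,fx=2.1,fy=2.1,interpolation=2);b=cv2.resize(d2['img'][180:320,210:400],None,fx=2.1,fy=2.1,interpolation=2)
cv2.imwrite('pics/s6.png',np.hstack([a,b])[:,:,::-1])
E
```

```text
[ 0.467  1.48  -0.72   1.019 -0.626  1.857  0.62 ] [613.7 104.8 208.1] [ 0.0548264  -1.3993353  -1.09350742] [-0.76895193  0.03998541 -1.01735791] 13.223297143493681
go [-0.0194 -0.0119 -0.0227] [-0.0059  0.0021  0.005 ] rows 0.2 clock 16.2
```

View pics/s6.png

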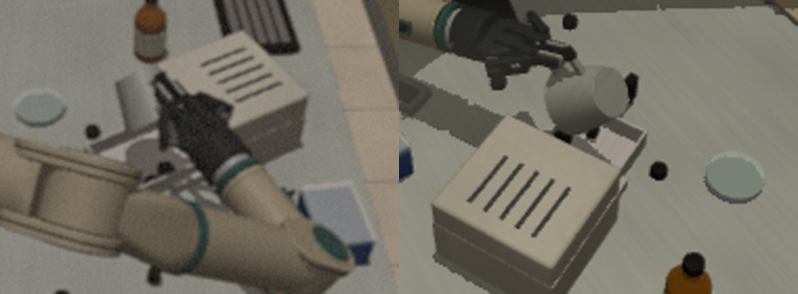

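The beaker is inverted over the tray, and dark caps show in the tray under it. I'll shake it slightly, then reverse the path.

Emit:
{"op": "move_arm", "data": {"rows": "0 0 0 0 0.05 0 1;0 0 0 0 0 0 1;0 0 0 0 0.05 0 1;0 0 0 0 0 0 1;0 0 0 0 0 0 1;0 0 0 0 0 0 1"}}

```text
clock: 16.82
eef_pos: [614.8, 103.3, 210.6]
tool_rot: [0.077, -1.401, -1.118]
force: [1.0, -1.0, -1.5]
width: 13.4
gripper_force: 59.7
```

```bash
python3 - <<'E'
from way import *
go(*pr(105,psi=120,z=95));go(*pr(85,psi=120,z=110))
E
```

```text
go [ 0.0144 -0.0106  0.1731] [-0.0031 -0.2747  0.0085] rows 3.5 clock 16.8
go [ 0.0145 -0.0094  0.3221] [-0.0016 -0.4969  0.0091] rows 6.2 clock 16.8
```

Emit:
{"op": "move_arm", "data": {"rows": "0.01 -0.01 0.06 0 -0.08 0 1;0.014 -0.01 0.11 0 -0.17 0 1;0.014 -0.01 0.173 0 -0.275 0.008 1;0.014 -0.01 0.22 0 -0.35 0.009 1;0.014 -0.01 0.27 0 -0.43 0.009 1;0.014 -0.01 0.322 0 -0.497 0.009 1;0.014 -0.01 0.322 0 -0.497 0.009 1;0.014 -0.01 0.322 0 -0.497 0.009 1"}}

```text
clock: 17.48
eef_pos: [562.5, 186.9, 233.7]
tool_rot: [3.137, -0.959, 2.107]
force: [0.3, 0.4, -1.2]
width: 13.2
gripper_force: 59.4
```

```bash
python3 - <<'E'
from way import *
s=read_state();print(s['qpos'].round(3),s['eef_pos'].round(1))
go(*pr(60,psi=120,z=125));go(*pr(30,psi=120,z=160))
E
```

```text
[ 0.34   0.944 -0.591  1.456 -0.411  1.29   0.601] [562.5 186.9 233.7]
go [0.036  0.0009 0.1503] [-0.0027 -0.2775  0.0052] rows 3.5 clock 17.5
go [0.0393 0.0017 0.2852] [-0.0013 -0.6108  0.0059] rows 7.7 clock 17.5
```

Emit:
{"op": "move_arm", "data": {"rows": "0.01 0 0.05 0 -0.08 0 1;0.02 0 0.1 0 -0.17 0 1;0.036 0 0.15 0 -0.277 0.005 1;0.036 0 0.19 0 -0.36 0.005 1;0.038 0 0.22 0 -0.44 0.005 1;0.038 0 0.25 0 -0.53 0.006 1;0.039 0 0.285 0 -0.61 0.006 1;0.039 0 0.285 0 -0.61 0.006 1;0.039 0 0.285 0 -0.61 0.006 1"}}

```text
clock: 18.23
eef_pos: [520.4, 256.3, 188.2]
tool_rot: [-3.131, -0.008, 2.099]
force: [-1.2, 1.3, -1.3]
width: 13.2
gripper_force: 59.3
```

```bash
python3 - <<'E'
from way import *
s=read_state();print(s['qpos'].round(3),s['eef_pos'].round(1))
go(*up(520,0,170,85))
E
```

```text
[-0.413  0.603 -0.138  1.764  0.099  0.792 -0.069] [520.4 256.3 188.2]
go [-0.5392 -0.2933 -0.099 ] [ 0.0945 -0.3251  0.3851] rows 6.4 clock 18.2
```

Emit:
{"op": "move_arm", "data": {"rows": "-0.07 -0.03 -0.01 0.01 -0.04 0.05 1;-0.15 -0.08 -0.03 0.03 -0.09 0.11 1;-0.23 -0.13 -0.04 0.04 -0.14 0.17 1;-0.32 -0.17 -0.06 0.06 -0.19 0.23 1;-0.41 -0.22 -0.08 0.07 -0.25 0.29 1;-0.49 -0.27 -0.09 0.09 -0.3 0.35 1;-0.539 -0.293 -0.099 0.094 -0.325 0.385 1;-0.539 -0.293 -0.099 0.094 -0.325 0.385 1;-0.539 -0.293 -0.099 0.094 -0.325 0.385 1"}}

```text
clock: 18.98
eef_pos: [528.6, 64.5, 216.3]
tool_rot: [-3.141, 0.522, 1.471]
force: [0.4, 0.6, -1.7]
width: 13.4
gripper_force: 59.3
```

```bash
python3 - <<'E'
from way import *
s=read_state();print(s['qpos'].round(3),s['eef_pos'].round(1))
go(*up(586,-223,110,20));chk([('a',up(586,-223,110,20)),('b',up(586,-223,4,20))])
E
```

```text
[-0.643  0.654  0.31   1.764  0.323  1.019 -0.678] [528.6  64.5 216.3]
go [-0.6215  0.5038  0.583 ] [ 0.3565 -0.0007  0.6189] rows 9.0 clock 19.0
a [ 654. -198.  158.] 0.0 [-0.02  1.04  0.38  1.04 -0.02  1.53 -0.96]
b [ 654. -198.   52.] 0.0 [-0.02  1.16  0.37  1.07 -0.05  1.38 -0.99]
```

Emit:
{"op": "move_arm", "data": {"rows": "-0.06 0.05 0.05 0.03 0 0.06 1;-0.13 0.1 0.1 0.07 0 0.12 1;-0.2 0.16 0.18 0.11 0 0.19 1;-0.27 0.22 0.25 0.15 0 0.27 1;-0.34 0.28 0.32 0.2 0 0.34 1;-0.41 0.33 0.38 0.24 0 0.41 1;-0.48 0.39 0.45 0.28 0 0.48 1;-0.55 0.45 0.52 0.32 0 0.55 1;-0.62 0.504 0.583 0.356 0 0.619 1;-0.62 0.504 0.583 0.356 0 0.619 1;-0.62 0.504 0.583 0.356 0 0.619 1"}}

```text
clock: 19.9
eef_pos: [653.8, -202.1, 157.2]
tool_rot: [3.14, 0.521, 0.344]
force: [0.1, -0.3, -2.0]
width: 13.0
gripper_force: 59.4
```

```bash
python3 - <<'E'
from way import *
s=read_state();print(s['qpos'].round(3),s['eef_pos'].round(1),s['tool_rot'],s['force'])
d,T,f=cam('side','s7.png');d2,T2,f2=cam('wrist')
go(*up(586,-223,4,20))
a=d['img'][200:340,190:380];a=cv2.resize(a,(520,400),interpolation=2);b=cv2.resize(d2['img'],None,fx=.5,fy=.5)
b=cv2.copyMakeBorder(b,0,190,0,0,0);cv2.imwrite('pics/s7.png',np.hstack([a,b])[:,:,::-1])
E
```

```text
[-0.03   1.079  0.461  1.005 -0.102  1.546 -0.911] [ 653.8 -202.1  157.2] [3.14032258 0.52113561 0.34404876] [ 0.0982615  -0.32531044 -1.99980674]
go [0.1722 0.0057 0.3115] [ 0.0003 -0.0031  0.0023] rows 2.6 clock 20.0
```

View pics/s7.png

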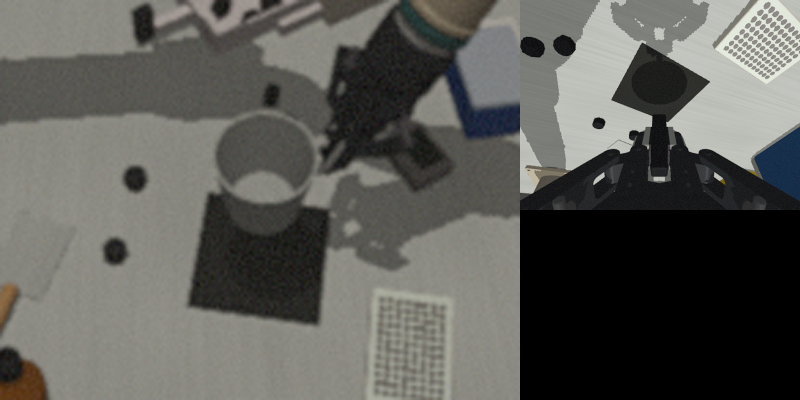

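The beaker is empty and upright above the mat. Two dark blobs near the cap at upper left suggest an extra cap there, which I'll measure later. Next, lower the beaker.

Emit:
{"op": "move_arm", "data": {"rows": "0.04 0 0.08 0 0 0 1;0.08 0 0.15 0 0 0 1;0.12 0.006 0.22 0 -0.003 0.002 1;0.15 0.006 0.27 0 -0.003 0.002 1;0.16 0.006 0.285 0 -0.003 0.002 1;0.167 0.006 0.3 0 -0.003 0.002 1;0.17 0.006 0.306 0 -0.003 0.002 1;0.17 0.006 0.306 0 -0.003 0.002 1"}}

```text
clock: 20.67
eef_pos: [654.9, -199.0, 55.2]
tool_rot: [3.136, 0.525, 0.347]
force: [-0.5, -1.0, -1.4]
width: 13.2
gripper_force: 59.5
```

```bash
python3 - <<'E'
from way import *
s=read_state();print(s['qpos'].round(3),s['eef_pos'].round(1),s['tool_rot'],s['force'])
go(*up(586,-223,3,20))
E
```

```text
[-0.033  1.191  0.441  1.038 -0.125  1.409 -0.938] [ 654.9 -199.    55.2] [3.13555081 0.52452922 0.3467848 ] [-0.51971156 -1.01945779 -1.41701835]
go [ 0.0063 -0.0035  0.0136] [ 0.0031  0.0006 -0.0013] rows 0.1 clock 20.7
```

Emit:
{"op": "move_arm", "data": {"rows": "0.003 0 0.006 0 0 0 1;0.006 0 0.011 0 0 0 1;0.009 0 0.015 0 0 0 1;0.01 0 0.017 0 0 0 1;0.01 0 0.017 0 0 0 1;0.01 0 0.017 0 0 0 1"}}

```text
clock: 21.17
eef_pos: [654.7, -199.4, 49.2]
tool_rot: [3.135, 0.525, 0.346]
force: [1.2, 0.6, 3.7]
width: 13.0
gripper_force: 60.1
```

Emit:
{"op": "move_arm", "data": {"rows": "0 0 0 0 0 0 -1;0 0 0 0 0 0 -1;0 0 0 0 0 0 -1;0 0 0 0 0 0 -1;0 0 0 0 0 0 -1;0 0 -0.08 0 0 0 -1;0 0 -0.18 0 0 0 -1;0 0 -0.3 0 0 0 -1;-0.05 0 -0.42 0 0.06 0 -1;-0.1 0 -0.5 0 0.12 0 -1;-0.15 0 -0.58 0 0.2 0 -1;-0.15 0 -0.58 0 0.2 0 -1"}}

```text
clock: 22.17
eef_pos: [697.8, -187.5, 231.3]
tool_rot: [3.128, 0.202, 0.34]
force: [-0.0, -2.2, 1.8]
width: 85.7
gripper_force: 0.0
```

```bash
python3 - <<'E'
from way import *
s=read_state();print(s['qpos'].round(3),s['eef_pos'].round(1),s['tool_rot'],s['force'])
go([590,0,280],Rdown(np.radians(70)))
E
```

```text
[-0.006  0.887  0.418  1.108 -0.195  1.356 -0.88 ] [ 697.8 -187.5  231.3] [3.1281796  0.20184613 0.33968162] [-0.04757083 -2.23741051  1.78383938]
go [-0.1604 -0.7073 -0.1425] [-0.0487  0.1238 -0.5587] rows 7.2 clock 22.2
```

Emit:
{"op": "move_arm", "data": {"rows": "-0.16 -0.707 -0.18 -0.049 0.124 -0.559 -1;-0.16 -0.707 -0.18 -0.049 0.124 -0.559 -1;-0.16 -0.707 -0.18 -0.049 0.124 -0.559 -1;-0.16 -0.707 -0.18 -0.049 0.124 -0.559 -1;-0.16 -0.707 -0.18 -0.049 0.124 -0.559 -1;-0.16 -0.707 -0.18 -0.049 0.124 -0.559 -1;-0.16 -0.707 -0.18 -0.049 0.124 -0.559 -1;-0.16 -0.707 -0.18 -0.049 0.124 -0.559 -1;-0.16 -0.707 -0.18 -0.049 0.124 -0.559 -1;-0.16 -0.707 -0.18 -0.049 0.124 -0.559 -1;-0.16 -0.707 -0.18 -0.049 0.124 -0.559 -1"}}

```text
clock: 23.08
eef_pos: [593.6, 5.2, 283.1]
tool_rot: [-3.129, 0.0, 1.227]
force: [1.1, -0.4, -1.2]
width: 85.7
gripper_force: 0.0
```

```bash
cat > see.py <<'E'
from h import *
import sys
d,T,f=cam('wrist',sys.argv[1]);g=cv2.cvtColor(d['img'],cv2.COLOR_RGB2GRAY)
s=read_state();print(s['clock'],s['qpos'].round(3),s['eef_pos'].round(1),s['tool_rot'].round(3))
m=(g<50).astype(np.uint8);n,l,s,c=cv2.connectedComponentsWithStats(m)
for i in range(1,n):
    if 80<s[i][4]<1500: print(s[i].tolist(),c[i].round(1),at(d,T,f,*c[i],8).round(1))
E
python3 see.py w8.png
```

```text
23.1333 [-0.154  0.517  0.158  1.626 -0.097  1.018 -0.308] [593.6   5.3 282.9] [-3.129  0.     1.228]
[275, 0, 69, 66, 520] [314.1  34.2] [685.3 149.1   8. ]
[130, 14, 27, 28, 540] [143.1  27. ] [503.7 222.6   8. ]
[247, 70, 38, 48, 583] [265.9  91.1] [612.1 110.7   8. ]
[211, 88, 20, 25, 333] [220.9 100.1] [557.3 119.6   8. ]
[138, 150, 35, 25, 498] [154.4 161.4] [448.  80.   8.]
[294, 180, 13, 20, 233] [299.8 189.5] [612.  -17.3   8. ]
[403, 183, 33, 32, 126] [418.  197.8] [754.6 -79.8   8. ]
[422, 195, 42, 40, 831] [442.4 214.6] [ 780.  -113.3    8. ]
[310, 205, 20, 20, 295] [319.7 214.9] [626.  -59.1   8. ]
[208, 283, 19, 20, 282] [216.7 292.2] [ 449.8 -121.2    8. ]
[218, 336, 18, 19, 264] [226.6 345. ] [ 428.5 -210.6    8. ]
```

View pics/w8.png

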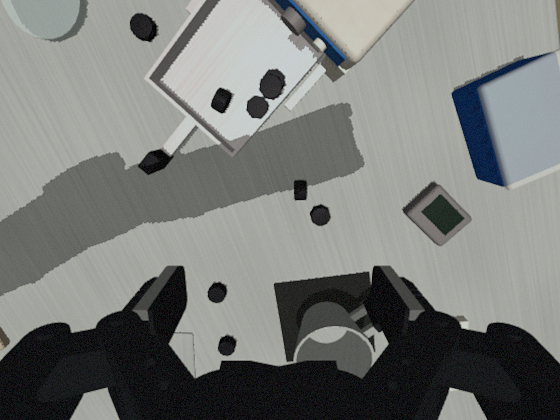

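The tray holds caps at (221,100), (272,84) and (257,106). One cap missed the tray and lies on its side at (300,190), next to the loose one at (320,215). The beaker stands on the mat. I'll pick the stray first, squeezing its flat ends.

```bash
python3 - <<'E'
from h import *
d,T,f=cam('wrist');g=cv2.cvtColor(d['img'],cv2.COLOR_RGB2GRAY)
A=at(d,T,f,299.8,189.5,13);print(A)
m=(g[175:205,285:315]<60).astype(np.uint8);c,_=cv2.findContours(m,0,2);c=max(c,key=cv2.contourArea);print(cv2.minAreaRect(c))
for row in g[176:204:2,288:312]: print(''.join('#' if v<50 else '+' if v<90 else '.' for v in row))
R=Rdown(np.radians(70.3))
go([A[0],A[1],100],R);go([A[0],A[1],17],R)
E
```

```text
[612.06821044 -16.06003014  13.        ]
((15.0, 14.5), (19.0, 12.0), 90.0)
........................
........................
......+##########++.....
......############+.....
......#############+....
......#############.....
......#############.....
......############+.....
......############+.....
......+###########+.....
......+###########+.....
......+###########......
........................
........................
go [-0.0466  0.0898  0.6086] [-0.0082  0.0001  0.0007] rows 4.4 clock 23.2
go [-0.0465  0.0933  0.8853] [-0.0082  0.0001  0.0007] rows 6.4 clock 23.2
```

Emit:
{"op": "move_arm", "data": {"rows": "-0.046 0.09 0.4 -0.008 0 0 -1;-0.046 0.09 0.6 -0.008 0 0 -1;-0.046 0.092 0.72 -0.008 0 0 -1;-0.046 0.093 0.82 -0.008 0 0 -1;-0.046 0.093 0.885 -0.008 0 0 -1;-0.046 0.093 0.885 -0.008 0 0 -1;-0.046 0.093 0.885 -0.008 0 0 1;-0.046 0.093 0.885 -0.008 0 0 1;-0.046 0.093 0.885 -0.008 0 0 1;-0.046 0.093 0.885 -0.008 0 0 1;-0.046 0.093 0.885 -0.008 0 0 1;-0.046 0.093 0.6 -0.008 0 0 1"}}

```text
clock: 24.18
eef_pos: [607.4, -15.4, 53.2]
tool_rot: [-3.129, 0.004, 1.229]
force: [-0.9, 0.2, -0.9]
width: 12.7
gripper_force: 52.4
```

```bash
cat >> h.py <<'E'
tr=np.array([586,146.]);ux=np.array([.884,.468]);uy=np.array([-.468,.884])
def spot(x,y): return tr+x*ux+y*uy
E
python3 - <<'E'
from h import *
R=Rdown(np.radians(70.3));s=read_state();print(s['width'],s['eef_pos'])
go([*spot(-30,25),125],R);go([*spot(-30,25),55],R)
E
```

```text
12.705931714963949 [607.3857445  -15.35322133  53.15260989]
go [ 0.4646 -0.3794 -0.2366] [-0.008   0.0025  0.0014] rows 4.6 clock 24.2
go [ 0.4655 -0.3764 -0.0033] [-0.008   0.0025  0.0014] rows 4.3 clock 24.2
```

Emit:
{"op": "move_arm", "data": {"rows": "0.05 -0.04 -0.2 -0.008 0 0 1;0.2 -0.15 -0.237 -0.008 0 0 1;0.46 -0.38 -0.237 -0.008 0.002 0 1;0.465 -0.38 -0.237 -0.008 0.002 0 1;0.465 -0.38 -0.237 -0.008 0.002 0 1;0.465 -0.38 -0.237 -0.008 0.002 0 1;0.465 -0.377 -0.1 -0.008 0.002 0 1;0.465 -0.377 0 -0.008 0.002 0 1;0.465 -0.377 0 -0.008 0.002 0 0;0.465 -0.377 0 -0.008 0.002 0 0;0.465 -0.377 -0.1 -0.008 0.002 0 0;0.465 -0.377 -0.237 -0.008 0.002 0 -1"}}

```text
clock: 25.18
eef_pos: [551.6, 152.6, 130.7]
tool_rot: [3.132, -0.001, 1.228]
force: [1.0, 0.6, -0.6]
width: 53.8
gripper_force: 0.0
```

```bash
python3 - <<'E'
from h import *
R=Rdown(np.radians(70.3));s=read_state();print(s['width'],s['eef_pos'])
go([626,-58.5,110],R);go([626,-58.5,17],R)
E
```

```text
53.817508837584406 [551.64176752 152.62524401 130.71621877]
go [-0.5795  0.4693  0.073 ] [ 0.0063 -0.0008  0.0006] rows 5.4 clock 25.2
go [-0.5799  0.4663  0.383 ] [ 0.0063 -0.0008  0.0006] rows 6.0 clock 25.2
```

Emit:
{"op": "move_arm", "data": {"rows": "-0.1 0.08 0 0.006 0 0 -1;-0.58 0.47 0 0.006 0 0 -1;-0.58 0.47 0 0.006 0 0 -1;-0.58 0.47 0 0.006 0 0 -1;-0.58 0.47 0 0.006 0 0 -1;-0.58 0.469 0.07 0.006 0 0 -1;-0.58 0.469 0.07 0.006 0 0 -1"}}

```text
clock: 25.77
eef_pos: [628.4, -66.7, 111.9]
tool_rot: [3.133, 0.0, 1.219]
force: [-0.2, -0.6, -1.0]
width: 85.4
gripper_force: 0.0
```

```bash
python3 - <<'E'
from h import *
R=Rdown(np.radians(70.3));s=read_state();print(s['width'],s['eef_pos'])
d,T,f=cam('wrist');g=cv2.cvtColor(d['img'],cv2.COLOR_RGB2GRAY)
m=(g<50).astype(np.uint8);n,l,s,c=cv2.connectedComponentsWithStats(m)
for i in range(1,n):
    if 80<s[i][4]<2500: print(s[i].tolist(),c[i].round(1),at(d,T,f,*c[i],8).round(1))
go([626,-58.5,16],R)
E
```

```text
85.43137055831656 [628.35246071 -66.74138018 111.86101967]
[45, 0, 43, 17, 450] [69.2  5.8] [552.9 112.6   8. ]
[115, 0, 32, 24, 455] [129.    8.2] [588.1  98.3   8. ]
[254, 191, 35, 37, 973] [271.1 209.9] [626.3 -59.4   8. ]
go [ 0.0101 -0.0121  0.3209] [ 0.0039 -0.0014 -0.003 ] rows 2.3 clock 25.8
```

```bash
python3 - <<'E'
from h import *
s=read_state();print(s['eef_pos'],s['qd'].round(3))
go([626.3,-59.3,16],Rdown(np.radians(70)))
E
```

```text
[627.75998326 -62.57292972 112.27969624] [-0.059 -0.022 -0.052  0.013 -0.018  0.011 -0.011]
go [ 0.0079 -0.0102  0.3209] [ 0.0039 -0.0014  0.0003] rows 2.3 clock 25.8
```

Emit:
{"op": "move_arm", "data": {"rows": "0 -0.003 0.1 0.004 0 0 -1;0 -0.003 0.22 0.004 0 0 -1;0 -0.003 0.32 0.004 0 0 -1;0 -0.003 0.32 0.004 0 0 -1;0 -0.003 0.32 0.004 0 0 1;0 -0.003 0.32 0.004 0 0 1;0 -0.003 0.32 0.004 0 0 1;0 -0.003 0.32 0.004 0 0 1;0 -0.003 0.32 0.004 0 0 1;0 -0.003 0.2 0.004 0 0 1;0 -0.003 0 0.004 0 0 1;0 -0.003 0 0.004 0 0 1"}}

```text
clock: 26.82
eef_pos: [628.7, -57.8, 115.3]
tool_rot: [3.138, -0.005, 1.229]
force: [0.7, -0.7, 0.0]
width: 22.9
gripper_force: 58.8
```

```bash
python3 - <<'E'
from h import *
R=Rdown(np.radians(70.3));s=read_state();print(s['width'],s['gripper_force'],s['eef_pos'])
go([*spot(-45,35),125],R);go([*spot(-45,35),55],R)
E
```

```text
22.868992276007365 58.803410050459206 [628.73663137 -57.80001698 115.33590455]
go [ 0.5605 -0.5495 -0.0312] [ 0.0021 -0.0033  0.001 ] rows 5.7 clock 26.8
go [ 0.5593 -0.5502  0.2022] [ 0.0021 -0.0033  0.001 ] rows 5.8 clock 26.8
```

Emit:
{"op": "move_arm", "data": {"rows": "0.56 -0.55 -0.03 0.002 0 0 1;0.56 -0.55 -0.03 0.002 0 0 1;0.56 -0.55 -0.03 0.002 0 0 1;0.56 -0.55 -0.03 0.002 0 0 1;0.56 -0.55 -0.03 0.002 0 0 1;0.56 -0.55 -0.03 0.002 0 0 1;0.56 -0.55 -0.03 0.002 0 0 1;0.56 -0.55 0.1 0.002 0 0 1;0.56 -0.55 0.2 0.002 0 0 1;0.56 -0.55 0.2 0.002 0 0 0;0.56 -0.55 0.2 0.002 0 0 0;0.56 -0.55 -0.03 0.002 0 0 -1"}}

```text
clock: 27.82
eef_pos: [522.7, 154.5, 87.4]
tool_rot: [-3.124, 0.006, 1.228]
force: [-0.3, 0.4, -0.7]
width: 53.5
gripper_force: 0.0
```

```bash
python3 - <<'E'
from h import *
R=Rdown(np.radians(70));s=read_state();print(s['width'],s['eef_pos'])
go([449.5,-121.3,125],R)
E
```

```text
53.51023814584553 [522.70244112 154.5307901   87.39823747]
go [-0.9487  0.0768 -0.1213] [-0.0111  0.0037  0.0042] rows 6.9 clock 27.8
```

Emit:
{"op": "move_arm", "data": {"rows": "0 0 -0.02 -0.011 0 0 -1;-0.2 0.02 -0.02 -0.011 0.003 0.004 -1;-0.5 0.04 -0.02 -0.011 0.003 0.004 -1;-0.94 0.077 -0.02 -0.011 0.003 0.004 -1;-0.94 0.077 -0.02 -0.011 0.003 0.004 -1;-0.94 0.077 -0.02 -0.011 0.003 0.004 -1;-0.94 0.077 -0.02 -0.011 0.003 0.004 -1;-0.94 0.077 -0.02 -0.011 0.003 0.004 -1;-0.94 0.077 -0.02 -0.011 0.003 0.004 -1;-0.94 0.077 -0.02 -0.011 0.003 0.004 -1;-0.94 0.077 -0.02 -0.011 0.003 0.004 -1"}}

```text
clock: 28.73
eef_pos: [455.9, -117.3, 99.8]
tool_rot: [3.127, -0.009, 1.222]
force: [0.0, 0.5, -0.1]
width: 85.5
gripper_force: 0.0
```

```bash
cat > loc.py <<'E'
from h import *
d,T,f=cam('wrist');g=cv2.cvtColor(d['img'],cv2.COLOR_RGB2GRAY)
m=(g<50).astype(np.uint8);n,l,s,c=cv2.connectedComponentsWithStats(m)
for i in range(1,n):
    if 80<s[i][4]<2500: print(s[i].tolist(),c[i].round(1),at(d,T,f,*c[i],8).round(1))
s=read_state();print(s['width'],s['eef_pos'],s['qd'].round(2))
E
python3 loc.py;python3 - <<'E'
from h import *
go([449.5,-121.3,16],Rdown(np.radians(70)))
E
```

```text
[253, 213, 35, 38, 1045] [270.  231.9] [ 449.4 -121.8    8. ]
[268, 318, 32, 37, 945] [283.4 336.5] [ 427.9 -210.9    8. ]
85.72442298639952 [ 455.87803927 -116.31940528   99.43310128] [-0.02  0.02 -0.01  0.01  0.   -0.    0.  ]
go [-0.0255 -0.0183  0.2777] [ 0.009  -0.006   0.0013] rows 2.0 clock 28.8
```

Emit:
{"op": "move_arm", "data": {"rows": "-0.025 -0.018 0.05 0.009 -0.006 0 -1;-0.025 -0.018 0.15 0.009 -0.006 0 -1;-0.025 -0.018 0.25 0.009 -0.006 0 -1;-0.025 -0.018 0.277 0.009 -0.006 0 -1;-0.025 -0.018 0.277 0.009 -0.006 0 1;-0.025 -0.018 0.277 0.009 -0.006 0 1;-0.025 -0.018 0.277 0.009 -0.006 0 1;-0.025 -0.018 0.277 0.009 -0.006 0 1;-0.025 -0.018 0.277 0.009 -0.006 0 1;-0.025 -0.018 0.15 0.009 -0.006 0 1;-0.025 -0.018 -0.09 0.009 -0.006 0 1;-0.025 -0.018 -0.09 0.009 -0.006 0 1"}}

```text
clock: 29.78
eef_pos: [446.1, -122.7, 127.4]
tool_rot: [-3.138, 0.001, 1.222]
force: [1.4, 1.2, -0.8]
width: 23.4
gripper_force: 58.8
```

```bash
python3 - <<'E'
from h import *
R=Rdown(np.radians(70));s=read_state();print(s['width'],s['gripper_force'],s['eef_pos'])
go([*spot(-20,35),125],R);go([*spot(-20,35),55],R)
E
```

```text
23.37080782870627 58.81040975176887 [ 446.10014605 -122.66806052  127.39219304]
go [1.0298 0.0011 0.0065] [-0.002   0.0009  0.0003] rows 7.4 clock 29.8
go [1.0302 0.0019 0.2398] [-0.002   0.0009  0.0003] rows 7.6 clock 29.8
```

Emit:
{"op": "move_arm", "data": {"rows": "0.98 0 0 0 0 0 1;0.98 0 0 0 0 0 1;0.98 0 0 0 0 0 1;0.98 0 0 0 0 0 1;0.98 0 0 0 0 0 1;0.98 0 0 0 0 0 1;0.98 0 0 0 0 0 1;0.98 0 0 0 0 0 1;0.98 0 0 0 0 0 1;0.98 0 0.1 0 0 0 1;0.98 0 0.24 0 0 0 1;0.98 0 0.24 0 0 0 1"}}

```text
clock: 30.78
eef_pos: [541.5, 152.0, 47.4]
tool_rot: [-3.129, 0.008, 1.221]
force: [-1.4, 0.3, 0.0]
width: 23.3
gripper_force: 59.0
```

Emit:
{"op": "move_arm", "data": {"rows": "0 0 0 0 0 0 0;0 0 0 0 0 0 0;0 0 -0.1 0 0 0 0;0 0 -0.24 0 0 0 -1;-0.25 0 -0.24 0 0 0 -1;-0.95 0.06 -0.24 0 0 0 -1;-0.95 0.06 -0.24 0 0 0 -1;-0.95 0.06 -0.24 0 0 0 -1;-0.95 0.06 -0.24 0 0 0 -1;-0.95 0.06 -0.24 0 0 0 -1;-0.95 0.06 -0.24 0 0 0 -1;-0.95 0.06 -0.24 0 0 0 -1"}}

```text
clock: 31.78
eef_pos: [465.1, -130.2, 128.5]
tool_rot: [3.137, 0.005, 1.209]
force: [0.9, -0.1, -0.3]
width: 85.5
gripper_force: 0.0
```

```bash
python3 loc.py;python3 - <<'E'
from h import *
go([428,-211,125],Rdown(np.radians(70)))
E
```

```text
[257, 289, 29, 33, 744] [270.9 305. ] [ 428.  -211.2    8. ]
85.4383441865447 [ 466.1594774  -125.88945012  127.93418632] [-0.08  0.01 -0.07 -0.01 -0.03  0.02 -0.02]
go [-0.3103 -0.0196  0.0104] [ 0.0017  0.0014 -0.0059] rows 2.2 clock 31.8
```

Emit:
{"op": "move_arm", "data": {"rows": "-0.31 -0.02 0.01 0 0 0.556 -1;-0.31 -0.02 0.01 0 0 0.556 -1;-0.31 -0.02 0.01 0 0 0.556 -1;-0.31 -0.02 0.01 0 0 0.556 -1;-0.31 -0.02 0.01 0 0 0.556 -1;-0.31 -0.02 0.01 0 0 0.556 -1;-0.31 -0.02 0.01 0 0 0.556 -1;-0.31 -0.02 0.01 0 0 0.556 -1;-0.31 -0.02 0.01 0 0 0.556 -1;-0.31 -0.02 0.01 0 0 0.556 -1"}}

```text
clock: 32.67
eef_pos: [429.8, -204.9, 122.8]
tool_rot: [-3.141, 0.001, 0.353]
force: [0.0, -0.4, -0.5]
width: 85.4
gripper_force: 0.0
```

```bash
python3 loc.py;python3 - <<'E'
from h import *
go([428,-211.2,16],Rdown(np.radians(20)))
E
```

```text
[270, 201, 32, 35, 865] [285.4 218.2] [ 428.2 -211.8    8. ]
85.39176808559404 [ 429.64556467 -205.0234346   122.61411813] [ 0.01  0.01 -0.    0.   -0.   -0.   -0.01]
go [-0.0117  0.0177  0.3554] [-0.0006  0.001   0.0021] rows 2.6 clock 32.7
```

Emit:
{"op": "move_arm", "data": {"rows": "-0.012 0.018 0.1 0 0 0 -1;-0.012 0.018 0.22 0 0 0 -1;-0.012 0.018 0.32 0 0 0 -1;-0.012 0.018 0.355 0 0 0 -1;-0.012 0.018 0.355 0 0 0 1;-0.012 0.018 0.355 0 0 0 1;-0.012 0.018 0.355 0 0 0 1;-0.012 0.018 0.355 0 0 0 1;-0.012 0.018 0.355 0 0 0 1;-0.012 0.018 0.2 0 0 0 1;-0.012 0.018 0 0 0 0 1;-0.012 0.018 0 0 0 0 1"}}

```text
clock: 33.72
eef_pos: [428.0, -212.5, 125.4]
tool_rot: [3.14, 0.001, 0.349]
force: [-0.4, -0.1, -0.2]
width: 23.4
gripper_force: 58.8
```

```bash
python3 - <<'E'
from h import *
R=Rdown(np.radians(70));s=read_state();print(s['width'],s['gripper_force'],s['eef_pos'])
go([475,-30,130],R)
E
```

```text
23.399526484374114 58.79956541466527 [ 428.04267578 -212.47864518  125.37497794]
go [ 0.355  -0.5181 -0.0167] [ 5.000e-04  1.300e-03 -5.556e-01] rows 7.0 clock 33.7
```

Emit:
{"op": "move_arm", "data": {"rows": "0.355 -0.52 -0.017 0 0 -0.556 1;0.355 -0.52 -0.017 0 0 -0.556 1;0.355 -0.52 -0.017 0 0 -0.556 1;0.355 -0.52 -0.017 0 0 -0.556 1;0.355 -0.52 -0.017 0 0 -0.556 1;0.355 -0.52 -0.017 0 0 -0.556 1;0.355 -0.52 -0.017 0 0 -0.556 1;0.355 -0.52 -0.017 0 0 -0.556 1;0.355 -0.52 -0.017 0 0 -0.556 1"}}

```text
clock: 34.47
eef_pos: [474.4, -28.7, 127.5]
tool_rot: [-3.139, 0.001, 1.219]
force: [0.3, 0.4, 0.5]
width: 23.3
gripper_force: 58.9
```

```bash
python3 - <<'E'
from h import *
R=Rdown(np.radians(70));s=read_state();print(s['width'],s['gripper_force'],s['eef_pos'])
go([*spot(-5,10),125],R);go([*spot(-5,10),57],R)
E
```

```text
23.321212320510607 58.86683857999742 [474.35879842 -28.68633271 127.493098  ]
go [0.6847 0.113  0.0077] [-0.0014  0.0003 -0.0015] rows 5.0 clock 34.5
go [0.6848 0.1135 0.2344] [-0.0014  0.0003 -0.0015] rows 5.3 clock 34.5
```

Emit:
{"op": "move_arm", "data": {"rows": "0.685 0.113 0 0 0 0 1;0.685 0.113 0 0 0 0 1;0.685 0.113 0 0 0 0 1;0.685 0.113 0 0 0 0 1;0.685 0.113 0 0 0 0 1;0.685 0.113 0 0 0 0 1;0.685 0.113 0 0 0 0 1;0.685 0.113 0.12 0 0 0 1;0.685 0.113 0.234 0 0 0 1;0.685 0.113 0.234 0 0 0 1;0.685 0.113 0.234 0 0 0 0;0.685 0.113 0.234 0 0 0 0"}}

```text
clock: 35.47
eef_pos: [576.8, 151.3, 57.9]
tool_rot: [-3.14, 0.001, 1.22]
force: [-1.0, -0.2, 0.3]
width: 42.3
gripper_force: 0.0
```

```bash
python3 - <<'E'
from h import *
s=read_state();print(s['width'],s['eef_pos'])
go([503,222.3,130],Rdown(np.radians(118)))
E
```

```text
42.278956847279154 [576.83050342 151.31660705  57.87727833]
go [ 0.1372 -0.3128 -0.2402] [-1.100e-03  4.000e-04 -5.347e-01] rows 6.7 clock 35.5
```

Emit:
{"op": "move_arm", "data": {"rows": "0 0 -0.12 0 0 0 0;0 0 -0.24 0 0 0 -1;0.137 -0.313 -0.24 0 0 -0.535 -1;0.137 -0.313 -0.24 0 0 -0.535 -1;0.137 -0.313 -0.24 0 0 -0.535 -1;0.137 -0.313 -0.24 0 0 -0.535 -1;0.137 -0.313 -0.24 0 0 -0.535 -1;0.137 -0.313 -0.24 0 0 -0.535 -1;0.137 -0.313 -0.24 0 0 -0.535 -1;0.137 -0.313 -0.24 0 0 -0.535 -1;0.137 -0.313 -0.24 0 0 -0.535 -1"}}

```text
clock: 36.38
eef_pos: [503.1, 223.1, 130.6]
tool_rot: [3.141, -0.001, 2.059]
force: [-0.1, 0.0, 0.3]
width: 85.3
gripper_force: 0.0
```

```bash
python3 loc.py;python3 - <<'E'
from h import *
go([503,222.3,16],Rdown(np.radians(118)))
E
```

```text
[509, 0, 42, 74, 728] [521.5  42.2] [598.3 415.8   8. ]
[262, 194, 32, 34, 828] [277.9 210.5] [502.8 223.3   8. ]
[241, 277, 53, 77, 2144] [268.1 313.1] [540.7 132.5   8. ]
[294, 277, 39, 55, 1371] [312.4 302.8] [571.3 161.    8. ]
85.1404513090379 [502.90999021 223.15938406 130.14785968] [-0.    0.02 -0.    0.   -0.   -0.    0.01]
go [-0.0031 -0.001   0.3805] [-0.0002 -0.0007 -0.0003] rows 2.7 clock 36.4
```

Emit:
{"op": "move_arm", "data": {"rows": "0 0 0.1 0 0 0 -1;0 0 0.22 0 0 0 -1;0 0 0.34 0 0 0 -1;0 0 0.38 0 0 0 -1;0 0 0.38 0 0 0 -1;0 0 0.38 0 0 0 1;0 0 0.38 0 0 0 1;0 0 0.38 0 0 0 1;0 0 0.38 0 0 0 1;0 0 0.38 0 0 0 1;0 0 0.2 0 0 0 1;0 0 0 0 0 0 1"}}

```text
clock: 37.43
eef_pos: [499.9, 222.6, 96.8]
tool_rot: [-3.132, -0.002, 2.062]
force: [1.1, -0.0, 1.0]
width: 23.2
gripper_force: 58.8
```

```bash
python3 - <<'E'
from h import *
s=read_state();print(s['width'],s['gripper_force'],s['eef_pos'])
R=Rdown(np.radians(118))
go([*spot(5,5),130],R);go([*spot(5,5),62],R)
E
```

```text
23.2347056143664 58.79789275350049 [499.92198445 222.56217675  96.83279287]
go [-0.3437  0.1482 -0.1125] [-0.0059 -0.001   0.0019] rows 2.8 clock 37.4
go [-0.344   0.1503  0.1142] [-0.0059 -0.001   0.0019] rows 2.8 clock 37.4
```

Emit:
{"op": "move_arm", "data": {"rows": "-0.02 0.01 -0.11 0 0 0 1;-0.15 0.06 -0.11 0 0 0 1;-0.344 0.148 -0.11 0 0 0 1;-0.344 0.148 -0.11 0 0 0 1;-0.344 0.148 -0.11 0 0 0 1;-0.344 0.148 0 0 0 0 1;-0.344 0.148 0.114 0 0 0 1;-0.344 0.148 0.114 0 0 0 1;-0.344 0.148 0.114 0 0 0 0;-0.344 0.148 0.114 0 0 0 0;-0.344 0.148 0 0 0 0 0;-0.344 0.148 -0.1 0 0 0 0"}}

```text
clock: 38.43
eef_pos: [589.9, 153.5, 129.7]
tool_rot: [-3.139, -0.001, 2.063]
force: [0.8, 0.3, 0.8]
width: 42.6
gripper_force: 0.0
```

```bash
python3 - <<'E'
from h import *
s=read_state();print(s['width'],s['gripper_force'],s['eef_pos'],s['qpos'].round(2))
R=Rdown(np.radians(198))
go([470,60,280],R)
E
```

```text
42.63157837451378 0.0 [589.8755006  153.51305739 129.73553054] [-0.53  0.75  0.39  1.74 -0.39  0.73  0.55]
go [-0.0854 -0.5009 -0.4996] [-0.001  -0.0019 -0.8868] rows 11.1 clock 38.4
```

Going to an overview pose behind the grip, with yaw near 208°.

Emit:
{"op": "move_arm", "data": {"rows": "0 0 -0.2 0 0 0 -1;-0.085 -0.5 -0.5 0 0 -0.887 -1;-0.085 -0.5 -0.5 0 0 -0.887 -1;-0.085 -0.5 -0.5 0 0 -0.887 -1;-0.085 -0.5 -0.5 0 0 -0.887 -1;-0.085 -0.5 -0.5 0 0 -0.887 -1;-0.085 -0.5 -0.5 0 0 -0.887 -1;-0.085 -0.5 -0.5 0 0 -0.887 -1;-0.085 -0.5 -0.5 0 0 -0.887 -1;-0.085 -0.5 -0.5 0 0 -0.887 -1;-0.085 -0.5 -0.5 0 0 -0.887 -1;-0.085 -0.5 -0.5 0 0 -0.887 -1"}}

```text
clock: 39.43
eef_pos: [470.8, 59.9, 280.6]
tool_rot: [-3.141, 0.002, -2.84]
force: [-0.2, -0.1, -0.5]
width: 85.5
gripper_force: 0.0
```

```bash
python3 - <<'E'
from h import *
s=read_state();print(s['eef_pos'],s['tool_rot'],s['qpos'].round(2))
d,T,f=cam('wrist');d2,_,_=cam('side');
a=d['img'];b=cv2.resize(d2['img'][130:370,170:370],(350,420),interpolation=2)
I=cv2.convertScaleAbs(np.hstack([a[:,:],b]),alpha=1.2)[:,:,::-1];cv2.imwrite('pics/w9.png',cv2.resize(I,(800,369)))
g=cv2.cvtColor(d['img'],cv2.COLOR_RGB2GRAY)
m=(g<50).astype(np.uint8);n,l,s,c=cv2.connectedComponentsWithStats(m)
for i in range(1,n):
    if 80<s[i][4]<2500: print(s[i].tolist(),c[i].round(1),at(d,T,f,*c[i],8).round(1))
E
```

```text
[470.82136955  59.90534716 280.5976642 ] [-3.14148008e+00  1.51738139e-03 -2.83982951e+00] [-0.28  0.33  0.13  1.95 -0.05  0.86  1.75]
[289, 166, 17, 28, 344] [296.8 179.6] [465.4  83.    8. ]
[312, 228, 32, 28, 510] [327.6 239.7] [531.7 149.2   8. ]
[293, 243, 16, 21, 217] [300.2 252.8] [561.3 119.6   8. ]
[309, 258, 18, 20, 291] [317.5 267.2] [574.9 149.7   8. ]
[332, 258, 19, 21, 298] [340.9 267.8] [566.  181.3   8. ]
[268, 262, 18, 19, 290] [276.7 271.1] [597.6  96.8   8. ]
[273, 283, 21, 21, 363] [283.  293.1] [628.4 115.8   8. ]
[305, 294, 19, 20, 279] [314.1 303.2] [630.8 164.    8. ]
```

View pics/w9.png

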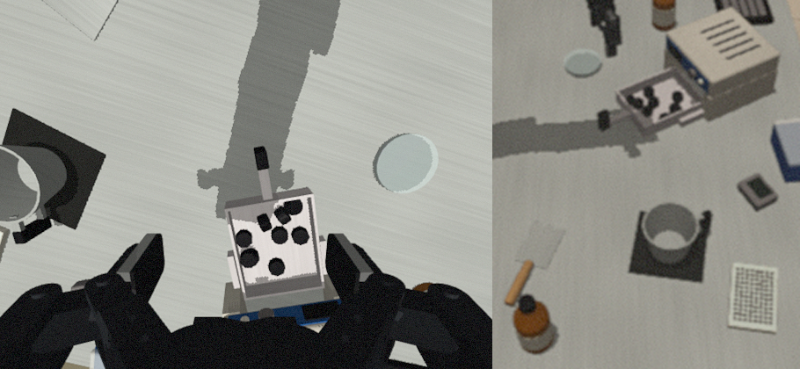

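The tray holds eight caps at wrist-crop (264,222), (282,214), (293,206), (244,238), (249,258), (280,234), (300,236) and (277,267). The beaker stands empty on the mat. I'll check the other cameras for a strayed ninth cap.

```bash
python3 - <<'E'
from h import *
d,T,f=cam('side');d2,T2,f2=cam('scene')
a=cv2.resize(d['img'][110:330,180:400],(400,400),interpolation=2);b=cv2.resize(d2['img'][140:340,180:380],(400,400),interpolation=2)
cv2.imwrite('pics/x.png',cv2.convertScaleAbs(np.hstack([a,b]),alpha=1.3)[:,:,::-1])
E
```

```text
(no output)
```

View pics/x.png

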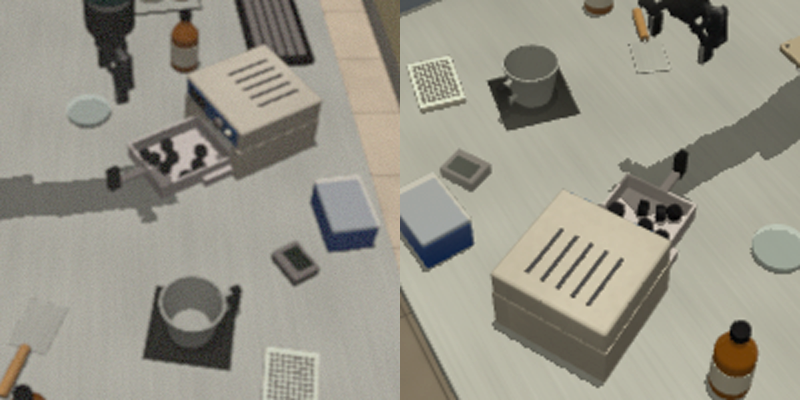

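```bash
python3 - <<'E'
from h import *
d,T,f=cam('wrist');g=cv2.cvtColor(d['img'],cv2.COLOR_RGB2GRAY)
# grip block top face: upper part of mask nearer TCP ; print column profile
m=(g<50)[160:200,285:310];ys,xs=np.where(m);print(xs.min()+285,xs.max()+285,ys.min()+160,ys.max()+160)
for row in g[163:198:2,284:312]: print(''.join('#' if v<50 else '+' if v<90 else '.' for v in row))
E
```

```text
289 305 167 193
............................
............................
......+++++#####+...........
....+############+..........
...++#############+.........
.....##############+........
.....##############+........
.....+##############+.......
......##############+.......
......+#############+.......
......+##############+......
......+##############+......
.......+#############+......
.......+##############+.....
........##############+.....
........+####+++............
............................
......................+.....
```

The bench is clear of caps in both views: all eight are in the tray, and the beaker stands on the mat.

```bash
python3 - <<'E'
from h import *
d,T,f=cam('wrist')
print(at(d,T,f,296,166.5,8),at(d,T,f,300.5,193.5,58),at(d,T,f,298.5,185,58))
for a in (140,144,148,150): print(a,px(d,T,f,[588.3-a*.884+12*.884,147-a*.468+12*.468,58]),px(d,T,f,[588.3-a*.884-12*.884,147-a*.468-12*.468,8]))
E
```

```text
[448.74259637  76.93958298   8.        ] [470.62599367  86.41713424  58.        ] [461.9174979   81.23266554  58.        ]
140 (np.float64(299.8498256571606), np.float64(197.36827629113537)) (np.float64(293.9609790787109), np.float64(170.15987964405758))
144 (np.float64(299.23720529574166), np.float64(194.01505847896115)) (np.float64(293.3955024903678), np.float64(167.07872119119224))
148 (np.float64(298.620759855136), np.float64(190.64090384445785)) (np.float64(292.8268625731435), np.float64(163.9803264499952))
150 (np.float64(298.3110915174651), np.float64(188.94591384553033)) (np.float64(292.5413480596039), np.float64(162.42462021043906))
```

```bash
python3 - <<'E'
from h import *
R=Rdown(np.radians(207.9));go([460.3,80,120],R);go([460.3,80,37],R)
E
```

```text
go [0.0123 0.073  0.5296] [ 0.0004 -0.0009 -0.1231] rows 3.8 clock 39.7
go [0.0119 0.0729 0.8063] [ 0.0004 -0.0009 -0.1231] rows 5.8 clock 39.7
```

Emit:
{"op": "move_arm", "data": {"rows": "0.012 0.073 0.2 0 0 -0.123 -1;0.012 0.073 0.4 0 0 -0.123 -1;0.012 0.073 0.53 0 0 -0.123 -1;0.012 0.073 0.62 0 0 -0.123 -1;0.012 0.073 0.72 0 0 -0.123 -1;0.012 0.073 0.806 0 0 -0.123 -1;0.012 0.073 0.806 0 0 -0.123 -1;0.012 0.073 0.806 0 0 -0.123 -1"}}

```text
clock: 40.4
eef_pos: [457.5, 79.5, 33.3]
tool_rot: [3.139, -0.01, -2.654]
force: [0.3, 0.4, -0.1]
width: 85.1
gripper_force: 0.0
```

```bash
python3 - <<'E'
from h import *
s=read_state();print(s['eef_pos'],s['tool_rot'],s['qpos'].round(2))
R=Rdown(np.radians(207.9));go([460.3,80,37],R)
E
```

```text
[457.51550715  79.5428934   33.33123013] [ 3.1390335  -0.00959656 -2.6538377 ] [-0.31  0.76  0.11  2.17 -0.33  0.24  2.15]
go [-0.0088 -0.003  -0.0123] [ 0.0016 -0.0061  0.0005] rows 0.1 clock 40.4
```

Emit:
{"op": "move_arm", "data": {"rows": "-0.008 -0.003 -0.012 0 -0.006 0 -1;-0.008 -0.003 -0.012 0 -0.006 0 1;-0.008 -0.003 -0.012 0 -0.006 0 1;-0.008 -0.003 -0.012 0 -0.006 0 1;-0.008 -0.003 -0.012 0 -0.006 0 1;-0.008 -0.003 -0.012 0 -0.006 0 1;-0.008 -0.003 -0.012 0 -0.006 0 1;-0.02 -0.003 -0.012 0 -0.006 0 1;-0.035 -0.003 -0.012 0 -0.006 0 1;-0.05 -0.003 -0.012 0 -0.006 0 1;-0.07 -0.003 -0.012 0 -0.006 0 1;-0.09 -0.003 -0.012 0 -0.006 0 1"}}

```text
clock: 41.4
eef_pos: [478.6, 89.3, 40.3]
tool_rot: [3.138, -0.003, -2.655]
force: [-11.8, -5.4, 17.1]
width: 14.8
gripper_force: 60.9
```

```bash
python3 - <<'E'
from h import *
s=read_state();print(s['eef_pos'],s['tool_rot'],s['qpos'].round(2))
R=Rdown(np.radians(207.9));go([588.3,147,37.5],R)
E
```

```text
[478.63936764  89.31058001  40.31313509] [ 3.13763551 -0.00318034 -2.65479102] [-0.33  0.76  0.13  2.11 -0.34  0.29  2.15]
go [-0.4131 -0.0011  0.0081] [ 0.0025 -0.002  -0.0001] rows 3.0 clock 41.4
```

Emit:
{"op": "move_arm", "data": {"rows": "-0.02 0 -0.008 0 0 0 1;-0.05 0 -0.008 0 0 0 1;-0.08 0 -0.008 0 0 0 1;-0.11 0 -0.008 0 0 0 1;-0.14 0 -0.008 0 0 0 1;-0.17 0 -0.008 0 0 0 1;-0.2 0 -0.008 0 0 0 1;-0.22 0 -0.008 0 0 0 1"}}

```text
clock: 42.07
eef_pos: [543.4, 123.9, 42.4]
tool_rot: [3.14, 0.007, -2.651]
force: [-0.0, -0.0, -5.6]
width: 14.5
gripper_force: 58.5
```

```bash
python3 - <<'E'
from h import *
s=read_state();print(s['eef_pos'],s['tool_rot'],s['qpos'].round(2))
R=Rdown(np.radians(207.9));go([588.3,147,s['eef_pos'][2]],R)
E
```

```text
[543.40627434 123.90893363  42.44312179] [ 3.14025911  0.00737101 -2.65138807] [-0.39  0.81  0.18  1.93 -0.33  0.43  2.1 ]
go [-0.1683 -0.0025  0.0012] [0.0009 0.0047 0.0021] rows 1.2 clock 42.1
```

Emit:
{"op": "move_arm", "data": {"rows": "-0.01 0 0.006 0 0 0 1;-0.03 0 0.008 0 0 0 1;-0.05 0 0.008 0 0 0 1;-0.07 0 0.008 0 0 0 1;-0.09 0 0.008 0 0 0 1;-0.11 0 0.008 0 0 0 1;-0.13 0 0.008 0 0 0 1;-0.145 0 0.008 0 0 0 1;-0.155 0 0.008 0 0 0 1;-0.155 0 0.008 0 0 0 1"}}

```text
clock: 42.9
eef_pos: [584.3, 145.6, 40.5]
tool_rot: [3.14, 0.008, -2.652]
force: [1.2, 0.2, -2.8]
width: 15.3
gripper_force: 58.8
```

```bash
python3 - <<'E'
from h import *
s=read_state();print(s['eef_pos'],s['tool_rot'],s['force'])
R=Rdown(np.radians(207.9));go([588.3,147,s['eef_pos'][2]],R)
E
```

```text
[584.30590358 145.56014658  40.54126276] [ 3.14048669  0.00832684 -2.65166824] [ 1.15169209  0.18375303 -2.82939404]
go [-0.014  -0.002   0.0001] [0.0007 0.0053 0.0019] rows 0.1 clock 42.9
```

Emit:
{"op": "move_arm", "data": {"rows": "-0.005 0 0.005 0 0 0 1;-0.01 0 0.005 0 0 0 1;-0.015 0 0.005 0 0 0 1;-0.02 0 0.005 0 0 0 1;-0.02 0 0.005 0 0 0 1"}}

```text
clock: 43.32
eef_pos: [585.3, 145.9, 40.4]
tool_rot: [3.139, 0.0, -2.653]
force: [-9.8, -4.2, 16.4]
width: 15.3
gripper_force: 61.5
```

Emit:
{"op": "move_arm", "data": {"rows": "0 0 -0.006 0 0 0 1;-0.005 0 -0.006 0 0 0 1;-0.01 0 -0.006 0 0 0 1;-0.01 0 -0.006 0 0 0 1"}}

```text
clock: 43.65
eef_pos: [591.0, 149.4, 40.5]
tool_rot: [3.14, 0.006, -2.652]
force: [-1.5, 0.4, -2.3]
width: 15.4
gripper_force: 58.9
```

Emit:
{"op": "move_arm", "data": {"rows": "-0.005 0 0 0 0 0 1;-0.01 0 0 0 0 0 1;-0.015 0 0 0 0 0 1;-0.02 0 0 0 0 0 1;-0.02 0 0 0 0 0 1"}}

```text
clock: 44.07
eef_pos: [591.0, 149.4, 40.4]
tool_rot: [3.138, -0.005, -2.653]
force: [-14.0, -6.5, 8.7]
width: 15.1
gripper_force: 60.4
```

Emit:
{"op": "move_arm", "data": {"rows": "-0.01 0 0 0 0 0 1;-0.01 0 0 0 0 0 -1;-0.01 0 0 0 0 0 -1;-0.01 0 0 0 0 0 -1;-0.01 0 0 0 0 0 -1;-0.01 0 -0.1 0 0 0 -1;0 0 -0.25 0 0 0 -1;0.05 0 -0.4 0 0 0 -1;0.1 0 -0.55 0 0 0 -1;0.1 0 -0.64 0 0 0 -1;0.1 0 -0.64 0 0 0 -1;0.1 0 -0.64 0 0 0 -1"}}

```text
clock: 45.07
eef_pos: [571.1, 137.5, 236.0]
tool_rot: [3.141, 0.014, -2.652]
force: [-0.5, 0.5, -0.4]
width: 85.5
gripper_force: 0.0
```

```bash
python3 - <<'E'
from h import *
d,T,f=cam('wrist','fin.png');g=cv2.cvtColor(d['img'],cv2.COLOR_RGB2GRAY)
s=read_state();print(s['eef_pos'],s['force'])
print('grip exp',px(d,T,f,[588.3,147,58]),px(d,T,f,[588.3-10.6,147-5.6,8]),px(d,T,f,[588.3+10.6,147+5.6,58]))
m=(g<50).astype(np.uint8);n,l,st,c=cv2.connectedComponentsWithStats(m)
for i in range(1,n):
    if 80<st[i][4]<1500: print(st[i].tolist(),c[i].round(1),at(d,T,f,*c[i],8).round(1))
d,T,f=cam('side');g=d['img'].max(2)
m=(g<45).astype(np.uint8)[160:300,180:350];n,l,st,c=cv2.connectedComponentsWithStats(m)
for i in range(1,n):
    if st[i][4]>8: print('side',(c[i]+[180,160]).round(1),st[i][2:].tolist())
E
```

```text
[569.77173977 137.55014805 233.85472784] [ 0.02638554  0.30293445 -0.03537155]
grip exp (np.float64(278.70178153504423), np.float64(211.92156276005068)) (np.float64(278.6792085766057), np.float64(189.299434210368)) (np.float64(278.6626809030892), np.float64(223.08022658268953))
[272, 192, 15, 32, 463] [279.1 207.7] [597.1 152.3   8. ]
[22, 211, 34, 44, 394] [ 46.3 230.1] [753.5 -82.    8. ]
[0, 227, 36, 25, 799] [ 16.  239.7] [ 783.2 -111.2    8. ]
side [289.4 164.7] [11, 11, 54]
side [297.5 180.6] [10, 10, 48]
side [304.9 187.3] [5, 5, 17]
side [278.9 192. ] [7, 13, 71]
side [343.2 251.7] [14, 13, 90]
side [303.9 287.2] [20, 32, 222]
side [267.3 291.7] [17, 24, 171]
```

```bash
python3 -c "
from cell import *
print(finish_job())"
```

```text
the job is handed in; nothing more can be done
None
```

The job is handed in: the tray is home with eight caps in it (four from the beaker, including one that missed the tray on pouring and was picked up, and four loose), the beaker stands empty on the mat, and I saw nothing else shifted.

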